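# Book in string cartons at the guitar shop counter

## Robot

A 6-joint arm with a two-finger parallel gripper is mounted at the origin on the work surface. World frame = base frame: x ahead of the robot, y to its left, z up, the work surface at z = 0. Lengths are in m, angles in degrees, forces in N, time in s.
With the tool pointing down it reaches from about 0.4 to 0.825 m from the base axis. Payload 7 kg.
Tool frame: the origin (TCP) lies midway between the tips of the shut fingers; the grasp point (between the pads) lies 19 mm behind it; z points along the fingers, y is the direction in which the jaws open and shut (so a half turn about z gives the same grasp; the last joint's range is limited). The gripper opens to 88 mm and grips with 3 to 60 N. Pads are 19 mm wide; open, the fingers measure 130 mm over their backs; the gripper's body (78 mm by 193 mm) begins 47 mm behind the grasp point.
Start: joints at [80.105, 20.546, 0.682, 0, -70.136, -16.507], TCP at [0.3, 0.605, 0.227] pointing down, gripper open.
Joint ranges: [-176.03, 176.03], [-82.01, 121.73], [-58.28, 71.71], [-173.87, 95.51], [-174.79, -0.11], [-173.66, 173.66]. Speed limits (degrees/s): [136.94, 136.94, 172.46, 180, 180, 180].

## Interface

Orientations are given as [roll, pitch, yaw] about the fixed x, y, z axes, in that order (R = Rz(yaw) Ry(pitch) Rx(roll)).
In Python, from plant import get_state, capture, close_job gives the robot as it stands.
- The arm moves only by the tool apply_moves, never from a script. Its argument "commands" is a list of rows, each an object with "grip": the opening, from 0 (shut) to 1 (fully open); "dp": the shift along the tool's x, y, z in mm, a list of three; "yaw": the turn about the tool's z in rad. A call has 1 to 12 rows; each row is the pose to reach, as a shift and turn from the pose commanded when the call began, along the tool's axes at that moment; what a row does not reach only later rows make up. A row lasts 1/8 s, in which the tool goes at most 62.5 mm and 10.7 degrees, less where a joint would pass 70% of its speed; a pose out of reach is approached as far as the arm can. A call with a gripper value outside its range is refused whole. The fingers move at their own pace and stop on an object; "newtons" is the grip in N (left out, the last holds). Time passes only in rows, so rows that repeat a pose let the fingers close. It gives the time, the measured TCP pose, the force and the opening at its end, in the units of the state.
- get_state(): the state, without advancing time (a new reading comes with each control period).
- capture(name): name is "scene" or "top" or "wrist"; returns a dict with "color" (384x512x3 uint8, red, green, blue), "camera_matrix" (3x3 intrinsics, pixels), "xyz" and "rotation" of the camera in the world; the wrist camera has in their place "T_tool_cam" (4x4, takes a point from camera to tool coordinates, whose origin is the TCP and whose axes are the flange's). Camera axes: x right, y up, looking along -z (the intrinsics and any distortion apply to the point x, -y, -z); pixel columns grow to the right and rows downward; lengths in m; the calibration is good to about 2 mm. A picture is of the moment at which its call begins: read the wrist's pose just before it. There is no depth.
- close_job(): hands the job in, once; it reports no verdict.
The state is a dict: "time_s": time; "joints": joint angles; "qd": joint speeds; "joint_torque": joint torques, N m; "tcp_pos": TCP position; "eef_rot": TCP orientation; "contact_force": force on the tool from outside, world axes, zero at the start; "moment": the same for the moment, N m; "gripper_width": finger opening in m.
Only numpy, scipy, OpenCV 4.12 (cv2) and the standard library are available. Lean on these libraries where they do the work, as an engineer would, in place of code of your own. Each camera call takes 0.05 s, during which the arm holds its last target.

## Task

The flat cartons of guitar strings that have come in (two or three of them) all lie label down and are too wide for the gripper: turn every one over so that it lies flat on the table label up (the sloping steel fence is there for it: a carton pushed up against it can be tipped back by its top edge). Then take the hand scanner from its cradle and book the cartons in from the widest to the narrowest, holding the scanner steady, nose down, about 7 cm above the middle of each barcode label for three seconds. Finally stand the scanner back in its cradle, leave every carton flat with its label up, and leave everything else where it is.

Things in the scene. Friction and masses are not known exactly. Their poses are not given: they have to be found in the camera images.
- wide_box_center (a point): centre of the wide carton: flat brown closed carton, 122 mm along its x, 130 mm along its y, 18 mm thick along its z, about 150 g. At the start z is up, x points roughly away from the robot and the label is underneath; turned over, z points down. May be absent.
- wide_box_label (a point): middle of the white 58 x 44 mm barcode label on the carton's -z face (12 mm towards -x and 14 mm towards +y from the face's middle); axes as the carton's
- middle_box_center (a point): centre of the middle carton: flat brown closed carton, 120 mm along its x, 110 mm along its y, 16 mm thick along its z, about 120 g. At the start z is up, x points roughly away from the robot and the label is underneath; turned over, z points down. May be absent.
- middle_box_label (a point): middle of the white 58 x 44 mm barcode label on the carton's -z face (12 mm towards -x and 14 mm towards +y from the face's middle); axes as the carton's
- narrow_box_center (a point): centre of the narrow carton: flat brown closed carton, 118 mm along its x, 92 mm along its y, 15 mm thick along its z, about 90 g. At the start z is up, x points roughly away from the robot and the label is underneath; turned over, z points down. May be absent.
- narrow_box_label (a point): middle of the white 58 x 44 mm barcode label on the carton's -z face (12 mm towards -x and 14 mm towards +y from the face's middle); axes as the carton's
- fence: fixed turning fence: a waxed, slippery steel sheet 520 mm wide (its y) rising at 50 deg away from the robot (its x, level). Origin: middle of its toe, where steel meets table. Upper edge 61 mm high, 51 mm past the toe; board behind to 67 mm, foot 8 mm high to 105 mm. A carton pushed square into it climbs, then leans flat on it and stays, about 40 mm sticking out past the upper edge, room for a finger behind
- scanner: the hand scanner, 147 mm tall, 180 g, standing nose down in its cradle: a grey head 56 (x) x 44 (y) x 50 (z) mm at the bottom with a black handle 32 (x) x 30 (y) mm above it, up to its top. Origin at the middle of the window in its underside (the nose); z axis up the handle. It reads straight out of the nose, along its -z axis
- scanner_grip (a point): the place to hold the scanner: on the handle's axis, 112 mm above the nose, 35 mm below the handle's top; axes as the scanner's
- cradle_in (a point): middle of the inner floor of the scanner's cradle, a fixed grey open tray, outside 76 (x) x 64 (y) x 22 mm, walls and floor 5 mm, which leaves 5 mm round the scanner's head; axes as the cradle's; the scanner starts in it with the same yaw. It stands to the left or the right of the cartons
- pedal: bystander, to be left alone: aluminium effect pedal, 118 x 70 x 45 mm; origin at its underside
- pick_cup: bystander, to be left alone: white cup, 68 mm wide, 70 mm high; origin at its underside
- polish: bystander, to be left alone: amber bottle, 48 mm wide, 130 mm high; origin at its underside
- tape: bystander, to be left alone: roll of brown tape, 90 mm wide, 24 mm high, behind the fence; origin at its underside
- tuner: bystander, to be left alone: black tuner, 60 x 100 x 18 mm, behind the fence; origin at its underside
- driver: bystander, to be left alone: screwdriver, lying behind the fence; origin at its underside
Mind the look-alikes: they are no part of the job. Leave any yellow look-alike of the part that bears cradle_in alone. Leave any blue look-alike of the scanner alone.

How it is judged (in metres and radians):
On the way, in this order (a step that is already met when the one before it is completed fails the run):
1. every carton lies flat on the table, label up, at rest (angle between each of wide_box_center, middle_box_center, narrow_box_center's own z axis and vertical above 3.05 rad and height (world z) of wide_box_center below 0.015 m and linear speed of each of wide_box, middle_box, narrow_box below 0.02 m/s and height (world z) of middle_box_center below 0.014 m and height (world z) of narrow_box_center below 0.0135 m), for 0.3 s.
2. with the wide carton lying label up, the scanner is held over its label and aimed at its middle for 2 s (middle within 18 mm of the beam each way, nose 35 to 110 mm away) (angle between wide_box_center's own z axis and vertical above 3.05 rad and x of wide_box_label in the frame of scanner between -0.018 and 0.018 m and y of wide_box_label in the frame of scanner between -0.018 and 0.018 m and z of wide_box_label in the frame of scanner between -0.11 and -0.035 m), for 2 s.
3. with the middle carton lying label up, the scanner is held over its label and aimed at its middle for 2 s (middle within 18 mm of the beam each way, nose 35 to 110 mm away) (angle between middle_box_center's own z axis and vertical above 3.05 rad and x of middle_box_label in the frame of scanner between -0.018 and 0.018 m and y of middle_box_label in the frame of scanner between -0.018 and 0.018 m and z of middle_box_label in the frame of scanner between -0.11 and -0.035 m), for 2 s.
4. with the narrow carton lying label up, the scanner is held over its label and aimed at its middle for 2 s (middle within 18 mm of the beam each way, nose 35 to 110 mm away) (angle between narrow_box_center's own z axis and vertical above 3.05 rad and x of narrow_box_label in the frame of scanner between -0.018 and 0.018 m and y of narrow_box_label in the frame of scanner between -0.018 and 0.018 m and z of narrow_box_label in the frame of scanner between -0.11 and -0.035 m), for 2 s.
At the end, for the whole second after the job is handed in: every carton present lies label up, flat on the table (within 5 degrees and 6 mm) and at rest; the scanner stands upright and at rest on its cradle's floor (nose within 12 mm of the middle, 8 mm of the floor) (all of step 1 and horizontal distance between scanner and cradle_in below 0.012 m and z of scanner in the frame of cradle_in below 0.008 m and angle between scanner's own z axis and vertical below 0.1 rad and linear speed of scanner below 0.02 m/s); the robot touches nothing.
It fails at once if a bystander (pedal, cup, bottle, tape, tuner, screwdriver) is moved more than 5 cm (distance of any of pedal, pick_cup, polish, tape, tuner, driver from where it was at the start of the episode above 0.05 m).
Of wide_box, middle_box, narrow_box only 2 to 3 are there at a start; the rules pass over those that are not, and their reading is None.
At some moment in a run one of wide_box, middle_box, narrow_box may be knocked a few centimetres aside while the robot is not near it.
It also fails if it takes over 210 s, if anything falls off the work surface, if the arm or the gripper's body presses on something with over 40 N, if the wrist force passes 120 N, or if a joint passes its speed limit or range.

## Working session

There is one attempt and no reset: what is moved stays moved. The work goes in short steps, Python scripts to look and compute and a tool call to move; the robot and the scene stay as the last step left them, time stands still between calls to the robot, and variables do not carry over. Pictures are saved under pics/ and viewed, and the job is handed in when it is done.

Besides the shell and the picture viewer there is one more tool, called after ">>>" in YAML: its name, and indented under it one key for each argument. apply_moves: Moves the arm, as the interface text tells. Its arguments: {"type":"object","properties":{"commands":{"type":"array","items":{"type":"object","properties":{"grip":{"type":"number"},"dp":{"type":"array","items":{"type":"number"}},"yaw":{"type":"number"}}}},"newtons":{"type":"number"}},"required":["commands"]}

```bash
ls; mkdir -p pics
python3 - <<'E'
from plant import get_state, capture
import cv2
print(get_state())
for n in ("scene","top","wrist"):
    c=capture(n); cv2.imwrite(f"pics/{n}0.png",c["color"][:,:,::-1])
    print(n,{k:v for k,v in c.items() if k!="color"})
E
```

```text
pics
{'time_s': 0.0, 'joints': array([ 8.01043795e+01,  2.05912832e+01,  6.34963246e-01, -2.00883392e-02,
       -7.01361076e+01, -1.65075015e+01]), 'qd': array([ 0.0014359 , -0.11726197, -0.02214477,  0.04107151, -0.03361125,
        0.14326282]), 'joint_torque': array([ 1.85792938e-03, -5.82717919e+01,  2.93053794e+01,  6.99704424e+00,
        6.73410657e-03, -1.72020459e-04]), 'tcp_pos': array([0.29996354, 0.60415012, 0.22563354]), 'eef_rot': array([ 1.79906016e+02, -8.15891653e-03, -2.64099562e+01]), 'contact_force': array([-0.56675797,  0.54100547, -0.43113413]), 'moment': array([ 0.00022309, -0.02724966, -0.01506821]), 'gripper_width': 0.08756824789066854}
scene {'camera_matrix': array([[475.96761723,   0.        , 260.0968983 ],
       [  0.        , 475.96761723, 192.35135648],
       [  0.        ,   0.        ,   1.        ]]), 'xyz': array([1.25237962, 0.46242689, 1.02466913]), 'rotation': array([ 44.22971294,   0.75258975, 123.81080185])}
top {'camera_matrix': array([[370.42740825,   0.        , 251.19396765],
       [  0.        , 370.42740825, 187.97128022],
       [  0.        ,   0.        ,   1.        ]]), 'xyz': array([ 0.35882761, -0.03582977,  1.05702318]), 'rotation': array([ 10.49224996,  -0.30635875, -89.20440594])}
wrist {'camera_matrix': array([[316.33428942,   0.        , 256.55808337],
       [  0.        , 316.33428942, 191.84673089],
       [  0.        ,   0.        ,   1.        ]]), 'T_tool_cam': array([[ 2.89487248e-04,  9.54523849e-01,  2.98134428e-01,
         8.12858362e-02],
       [ 9.99999469e-01, -5.71293737e-04,  8.58090777e-04,
        -1.25702747e-04],
       [ 9.89390443e-04,  2.98134021e-01, -9.54523508e-01,
        -1.59956694e-01],
       [ 0.00000000e+00,  0.00000000e+00,  0.00000000e+00,
         1.00000000e+00]])}
```

View pics/scene0.png

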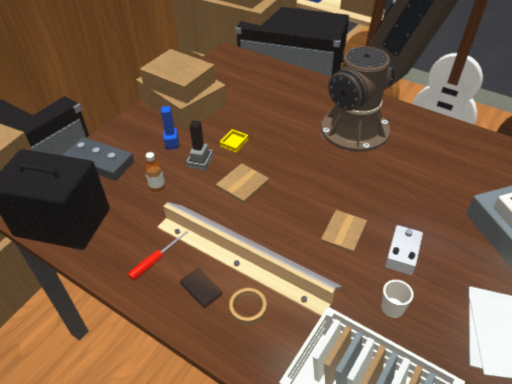

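View pics/top0.png

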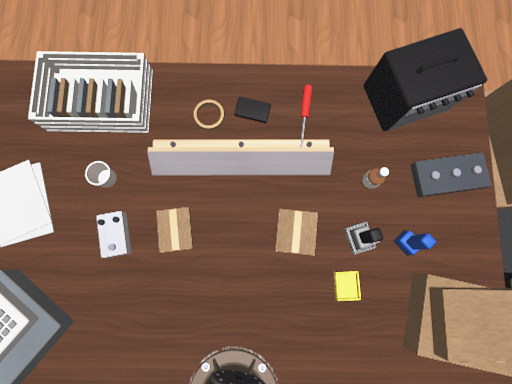

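View pics/wrist0.png

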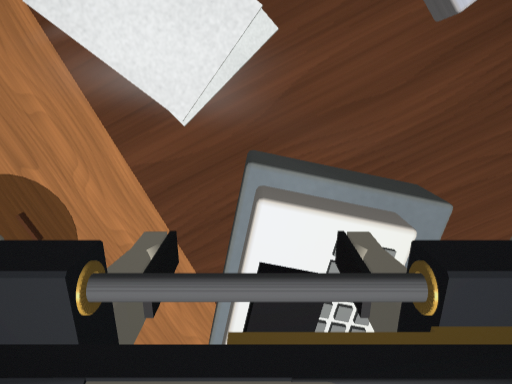

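The top view shows two cartons, at (174,230) and (297,232). The fence toe is near row 175 and the scanner stands in the grey cradle at (363,238). The blue and yellow look-alikes are at (415,242) and (347,286). Next I measure positions.

```bash
cat > h.py <<'E'
import numpy as np, cv2
from scipy.spatial.transform import Rotation as Ro
from plant import get_state, capture
def cam(c):
    return c["camera_matrix"], np.array(c["xyz"]), Ro.from_euler("xyz",c["rotation"],degrees=True).as_matrix()
def wristcam(c,s):
    R=Ro.from_euler("xyz",s["eef_rot"],degrees=True).as_matrix(); T=c["T_tool_cam"]
    return c["camera_matrix"], R@T[:3,3]+s["tcp_pos"], R@T[:3,:3]
def ray(cm,uv):
    K,o,R=cm; d=np.array([(uv[0]-K[0,2])/K[0,0],-(uv[1]-K[1,2])/K[1,1],-1.]); return o,R@d
def onz(cm,uv,z):
    o,d=ray(cm,uv); return o+d*(z-o[2])/d[2]
def proj(cm,p):
    K,o,R=cm; q=R.T@(np.asarray(p)-o); q=np.array([q[0],-q[1],-q[2]]); return (K@q/q[2])[:2]
def big(n,i,out,box=None,s=2):
    if box: x0,y0,x1,y1=box; i=i[y0:y1,x0:x1]
    cv2.imwrite(out,cv2.resize(i[:,:,::-1],None,fx=s,fy=s,interpolation=cv2.INTER_CUBIC))
E
python3 - <<'E'
from h import *
for n in ("top","scene"):
    c=capture(n); cm=cam(c); im=c["color"]
    hsv=cv2.cvtColor(im,cv2.COLOR_RGB2HSV)
    m=cv2.inRange(hsv,(8,60,110),(30,190,255))
    m=cv2.morphologyEx(m,cv2.MORPH_OPEN,np.ones((3,3)))
    cs,_=cv2.findContours(m,cv2.RETR_EXTERNAL,cv2.CHAIN_APPROX_NONE)
    for k in cs:
        a=cv2.contourArea(k)
        if a<500: continue
        r=cv2.minAreaRect(k)
        P=np.array([onz(cm,p,0.018)[:2] for p in cv2.boxPoints(r)])
        e=cv2.approxPolyDP(k,5,True)[:,0]
        print(n,a,np.round(r[0]), "ctr",P.mean(0).round(3),"sides",np.linalg.norm(P[0]-P[1]).round(3),np.linalg.norm(P[1]-P[2]).round(3),len(e),[tuple(onz(cm,p,0.017)[:2].round(3)) for p in e] if len(e)<7 else '')
    if n=="top":
        big(n,im,"pics/tz1.png",(140,130,340,270),4)
        for uv in [(152,175),(240,175),(331,175),(149,150),(333,149)]:
            print(uv,onz(cm,uv,0.0).round(3),onz(cm,uv,0.061).round(3))
E
```

```text
top 1477.5 [119. 360.] ctr [0.087 0.303] sides 0.044 0.429 13 
top 8309.5 [390. 324.] ctr [ 0.189 -0.417] sides 0.258 0.665 18 
top 771.0 [341. 286.] ctr [ 0.284 -0.287] sides 0.104 0.079 7 
top 701.0 [457. 255.] ctr [ 0.371 -0.611] sides 0.246 0.036 7 
top 652.0 [ 49. 248.] ctr [0.375 0.516] sides 0.273 0.032 5 [(np.float64(0.356), np.float64(0.651)), (np.float64(0.363), np.float64(0.392)), (np.float64(0.379), np.float64(0.38)), (np.float64(0.391), np.float64(0.525)), (np.float64(0.373), np.float64(0.653))]
top 12649.5 [282. 218.] ctr [ 0.471 -0.137] sides 1.322 0.277 35 
top 1100.5 [192. 114.] ctr [0.773 0.138] sides 0.247 0.091 9 
top 31673.5 [256.  48.] ctr [ 0.992 -0.049] sides 1.609 0.326 18 
(152, 175) [0.589 0.251 0.   ] [0.576 0.235 0.061]
(240, 175) [ 0.593 -0.006  0.   ] [ 0.579 -0.007  0.061]
(331, 175) [ 0.597 -0.272  0.   ] [ 0.583 -0.258  0.061]
(149, 150) [0.664 0.265 0.   ] [0.647 0.247 0.061]
(333, 149) [ 0.676 -0.28   0.   ] [ 0.657 -0.265  0.061]
scene 539.0 [337. 352.] ctr [0.76  0.324] sides 0.135 0.033 4 [(np.float64(0.692), np.float64(0.316)), (np.float64(0.79
[... 763 characters left out ...]
.] ctr [-0.04   0.293] sides 0.074 0.431 7 
scene 667.0 [490. 118.] ctr [-0.284  0.372] sides 0.152 0.123 4 [(np.float64(-0.213), np.float64(0.341)), (np.float64(-0.224), np.float64(0.407)), (np.float64(-0.36), np.float64(0.422)), (np.float64(-0.354), np.float64(0.303))]
scene 1740.5 [274. 119.] ctr [ 0.119 -0.261] sides 0.208 0.432 16 
scene 572.0 [404.  90.] ctr [-0.287  0.055] sides 0.152 0.142 4 [(np.float64(-0.247), np.float64(-0.004)), (np.float64(-0.219), np.float64(0.116)), (np.float64(-0.359), np.float64(0.108)), (np.float64(-0.349), np.float64(0.017))]
scene 2409.5 [236.  86.] ctr [ 0.021 -0.528] sides 0.309 0.916 11 
scene 1078.0 [338.  15.] ctr [-0.723 -0.451] sides 0.424 0.676 9
```

View pics/tz1.png

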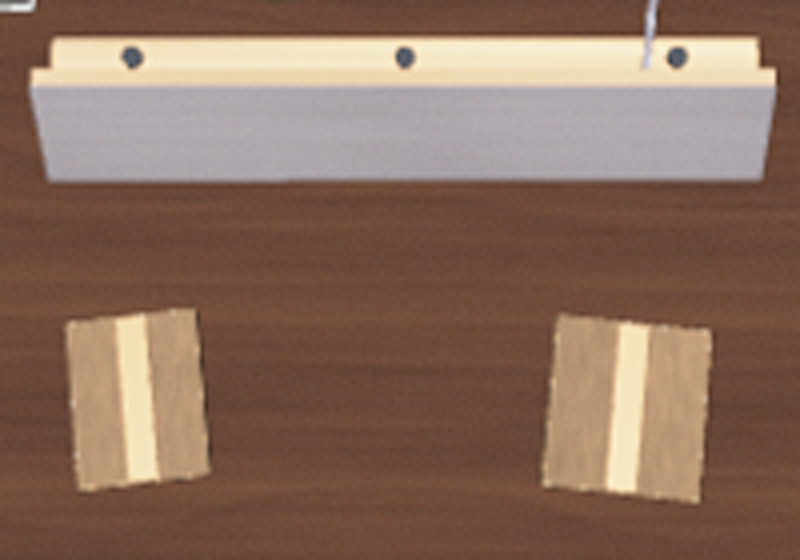

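The zoom shows the fence with its toe at about row 175. Both cartons are clear of it and turned a few degrees. I'll segment them inside a cropped region.

```bash
cat >> h.py <<'E'
def boxes(im,cm,zt,x0=145,x1=340,y0=185,y1=275,ams=500,thr=115):
    g=im[:,:,1].copy(); m=np.zeros_like(g); m[y0:y1,x0:x1]=(g[y0:y1,x0:x1]>thr)*255
    m=cv2.morphologyEx(m,cv2.MORPH_CLOSE,np.ones((3,3)))
    out=[]
    for k in cv2.findContours(m,cv2.RETR_EXTERNAL,cv2.CHAIN_APPROX_NONE)[0]:
        if cv2.contourArea(k)<ams: continue
        W=np.array([onz(cm,p+0.0,zt)[:2] for p in k[:,0]],np.float32)
        r=cv2.minAreaRect(W*1000)
        P=cv2.boxPoints(r)
        out.append((np.mean(k[:,0],0).round(),np.round(r[0]),np.round(r[1],1),round(r[2],1),P.round().tolist()))
    return out
E
python3 - <<'E'
from h import *
c=capture("top"); cm=cam(c)
for b in boxes(c["color"],cm,0.016): print(b)
im=c["color"]
# scanner/cradle zoom
big("",im,"pics/tz2.png",(325,160,445,310),4)
c2=capture("scene"); big("",c2["color"],"pics/sz2.png",(150,90,280,210),5)
# fence by y-band: find toe row
for u in range(160,330,24):
    col=c["color"][140:190,u,2].astype(int); d=np.diff(col); a=140+np.argmin(d)
    print(u,a,onz(cm,(u,a+.5),0).round(3))
E
```

```text
(array([297., 232.]), array([ 430., -167.]), array([111. , 120.5]), 84.8, [[365.0, -217.0], [485.0, -228.0], [495.0, -117.0], [375.0, -106.0]])
(array([174., 229.]), array([431., 177.]), array([118.9,  92.8]), 7.7, [[366.0, 215.0], [379.0, 123.0], [497.0, 139.0], [484.0, 230.0]])
160 175 [0.588 0.228 0.   ]
184 175 [0.589 0.158 0.   ]
208 175 [0.59  0.088 0.   ]
232 174 [0.594 0.018 0.   ]
256 174 [ 0.595 -0.052  0.   ]
280 174 [ 0.596 -0.122  0.   ]
304 174 [ 0.597 -0.193  0.   ]
328 174 [ 0.598 -0.263  0.   ]
```

View pics/tz2.png

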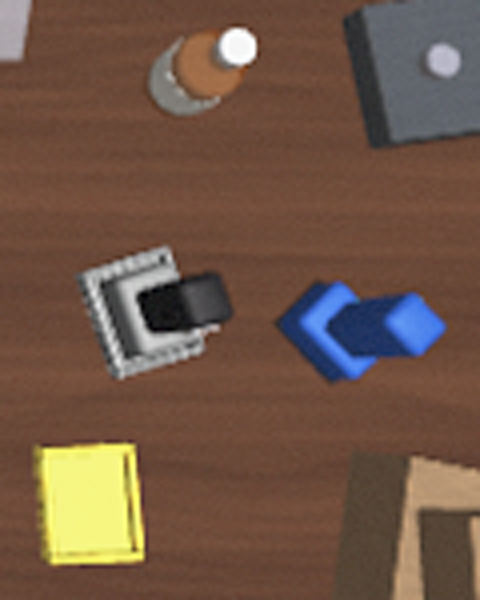

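View pics/sz2.png

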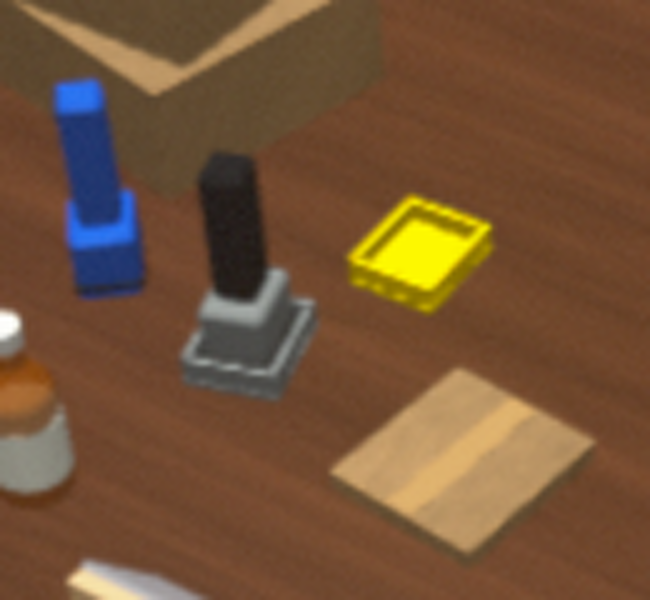

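Only the middle carton (110 mm, centre (0.430, -0.167), yaw -5°) and the narrow one (92 mm, centre (0.431, 0.177), yaw +7°) are present. The fence toe runs from x≈0.588 on the left to 0.598 on the right, a yaw of about 1.2°. I start with the narrow carton and move behind it.

```bash
cat > plan.py <<'E'
import sys
from h import *
# usage: plan.py x y z yaw_deg [cmdx cmdy cmdz cmdyaw]
a=[float(v) for v in sys.argv[1:]]
s=get_state(); p=np.array(s["tcp_pos"]); y0=s["eef_rot"][2]
if len(a)>4: p=np.array(a[4:7]); y0=a[7]
R=Ro.from_euler("xyz",[180,0,y0],degrees=True).as_matrix()
d=R.T@(np.array(a[:3])-p)
dy=(a[3]-y0+180)%360-180
print("t",round(s["time_s"],2),"tcp",np.round(s["tcp_pos"],4),"rot",np.round(s["eef_rot"],1),"F",np.round(s["contact_force"],1),"w",round(s["gripper_width"],4))
print("dp mm",(d*1000).round(1),"yaw rad",round(-np.radians(dy),4))
E
python3 plan.py 0.348 0.172 0.15 1.2 0.3 0.605 0.227 -26.4
python3 - <<'E'
from h import *
print(get_state()["joints"].round(1))
c=capture("top"); cm=cam(c)
for uv in [(345,228),(367,222),(376,247.5),(355.5,254.5)]: print(onz(cm,uv,.022).round(3))
E
```

```text
t 0.35 tcp [0.3001 0.6045 0.2263] rot [180.   -0.  -26.4] F [-0.2 -0.   0.1] w 0.0874
dp mm [235.5 366.5  77. ] yaw rad -0.4817
[ 80.1  20.6   0.7  -0.  -70.1 -16.5]
[ 0.441 -0.302  0.022]
[ 0.459 -0.364  0.022]
[ 0.388 -0.386  0.022]
[ 0.369 -0.329  0.022]
```

>>> apply_moves:
  commands:
    - {"dp": [30,46,10],"yaw": -0.1,"grip": 0.5}
    - {"dp": [60,92,20],"yaw": -0.2,"grip": 0.5}
    - {"dp": [90,138,30],"yaw": -0.3,"grip": 0.5}
    - {"dp": [120,185,40],"yaw": -0.4,"grip": 0.5}
    - {"dp": [150,232,50],"yaw": -0.482,"grip": 0.5}
    - {"dp": [180,279,60],"yaw": -0.482,"grip": 0.5}
    - {"dp": [210,326,70],"yaw": -0.482,"grip": 0.5}
    - {"dp": [235.5,366.5,77],"yaw": -0.482,"grip": 0.5}
    - {"dp": [235.5,366.5,77],"yaw": -0.482,"grip": 0.5}
    - {"dp": [235.5,366.5,77],"yaw": -0.482,"grip": 0.5}

```text
time_s: 1.65
tcp_pos: [0.3486, 0.1719, 0.1501]
eef_rot: [-179.9, -0.1, 1.2]
contact_force: [0.4, 0.4, -0.3]
gripper_width: 0.0439
```

>>> apply_moves:
  commands:
    - {"dp": [0,0,40],"grip": 0.5}
    - {"dp": [0,0,80],"grip": 0.5}
    - {"dp": [0,0,110],"grip": 0.5}
    - {"dp": [0,0,130],"grip": 0.5}
    - {"dp": [0,0,143],"grip": 0.5}
    - {"dp": [0,0,143],"grip": 0.5}
    - {"dp": [0,0,143],"grip": 0.5}

```text
$.commands[0]: bad value
```

Run:
```python
from h import *
s=get_state(); print(s["joints"].round(1))
c=capture("wrist"); big("",c["color"],"pics/w1.png",None,1)
```

```text
[ 55.8  -3.7 -39.5   0.  -54.1  35.3]
```

View pics/w1.png

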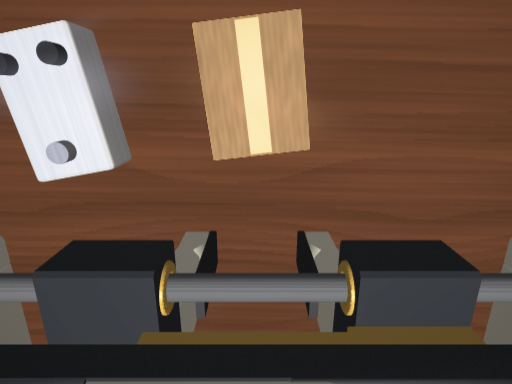

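The wrist view shows the carton ahead at (255,85) and the pedal to its left. The move was refused because the yaw was missing, so I'll include it.

>>> apply_moves:
  commands:
    - {"dp": [0,0,40],"yaw": 0,"grip": 0.5}
    - {"dp": [0,0,80],"yaw": 0,"grip": 0.5}
    - {"dp": [0,0,110],"yaw": 0,"grip": 0.5}
    - {"dp": [0,0,130],"yaw": 0,"grip": 0.5}
    - {"dp": [0,0,143],"yaw": 0,"grip": 0.5}
    - {"dp": [0,0,143],"yaw": 0,"grip": 0.5}
    - {"dp": [0,0,143],"yaw": 0,"grip": 0.5}

```text
time_s: 2.58
tcp_pos: [0.3484, 0.1725, 0.0069]
eef_rot: [-180.0, -0.0, 1.3]
contact_force: [0.3, 0.7, -0.2]
gripper_width: 0.0437
```

Run:
```python
from h import *
s=get_state(); print(s["joints"].round(1))
c=capture("wrist"); big("",c["color"],"pics/w2.png",None,1)
c=capture("top"); big("",c["color"],"pics/t2.png",(90,130,340,300),3)
```

```text
[ 55.9  10.7 -50.1   0.  -29.1  35.4]
```

View pics/w2.png

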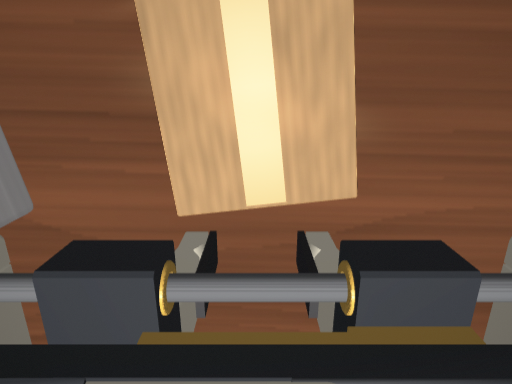

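View pics/t2.png

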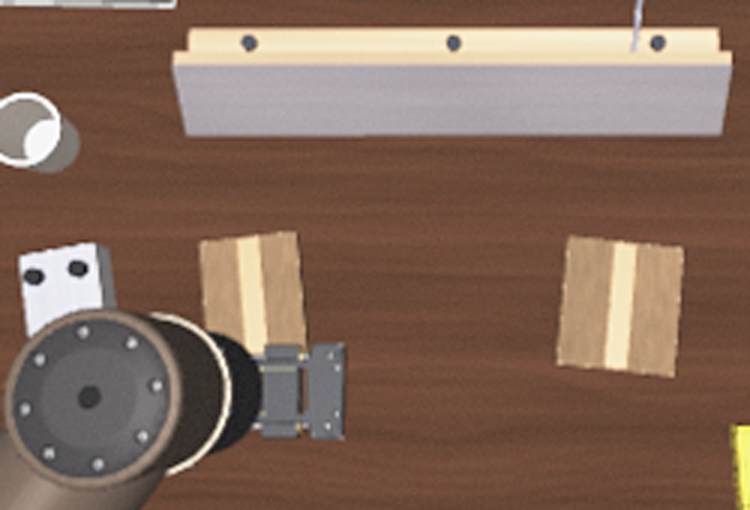

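The fingers are just behind the narrow carton (near edge at row ~205 in the wrist view). I push it toward the fence.

>>> apply_moves:
  commands:
    - {"dp": [9,-2,0],"yaw": 0,"grip": 0.5}
    - {"dp": [18,-3,0],"yaw": 0,"grip": 0.5}
    - {"dp": [27,-3,0],"yaw": 0,"grip": 0.5}
    - {"dp": [36,-3,0],"yaw": 0,"grip": 0.5}
    - {"dp": [45,-3,0],"yaw": 0,"grip": 0.5}
    - {"dp": [54,-3,0],"yaw": 0,"grip": 0.5}
    - {"dp": [63,-3,0],"yaw": 0,"grip": 0.5}
    - {"dp": [72,-3,0],"yaw": 0,"grip": 0.5}
    - {"dp": [81,-3,0],"yaw": 0,"grip": 0.5}
    - {"dp": [90,-3,0],"yaw": 0,"grip": 0.5}
    - {"dp": [97,-3,0],"yaw": 0,"grip": 0.5}
    - {"dp": [100,-3,0],"yaw": 0,"grip": 0.5}

```text
time_s: 4.18
tcp_pos: [0.4484, 0.1767, 0.0065]
eef_rot: [180.0, 0.0, 1.2]
contact_force: [-2.5, 0.9, 0.9]
gripper_width: 0.0438
```

Run:
```python
from h import *
c=capture("wrist"); big("",c["color"],"pics/w3.png",None,1)
```

```text
(no output)
```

View pics/w3.png

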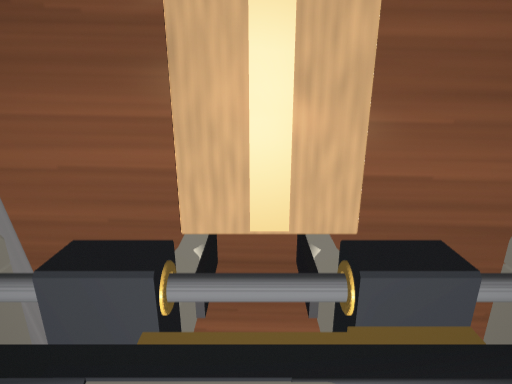

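The carton is now square against both fingers. I continue up the fence.

>>> apply_moves:
  commands:
    - {"dp": [8,0,0],"yaw": 0,"grip": 0.5}
    - {"dp": [16,0,0],"yaw": 0,"grip": 0.5}
    - {"dp": [24,0,0],"yaw": 0,"grip": 0.5}
    - {"dp": [32,0,0],"yaw": 0,"grip": 0.5}
    - {"dp": [40,0,0],"yaw": 0,"grip": 0.5}
    - {"dp": [48,0,0],"yaw": 0,"grip": 0.5}
    - {"dp": [56,0,0],"yaw": 0,"grip": 0.5}
    - {"dp": [64,0,0],"yaw": 0,"grip": 0.5}
    - {"dp": [72,0,0],"yaw": 0,"grip": 0.5}
    - {"dp": [80,0,0],"yaw": 0,"grip": 0.5}
    - {"dp": [88,0,0],"yaw": 0,"grip": 0.5}
    - {"dp": [95,0,0],"yaw": 0,"grip": 0.5}

```text
time_s: 5.72
tcp_pos: [0.5436, 0.1787, 0.0065]
eef_rot: [-180.0, -0.0, 1.2]
contact_force: [-0.6, 0.4, -0.6]
gripper_width: 0.0441
```

Run:
```python
from h import *
c=capture("wrist"); a=c["color"]
d=capture("scene"); big("",d["color"],"pics/s4.png",(250,150,450,330),4); big("",a,"pics/w4.png",None,1)
```

```text
(no output)
```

View pics/s4.png

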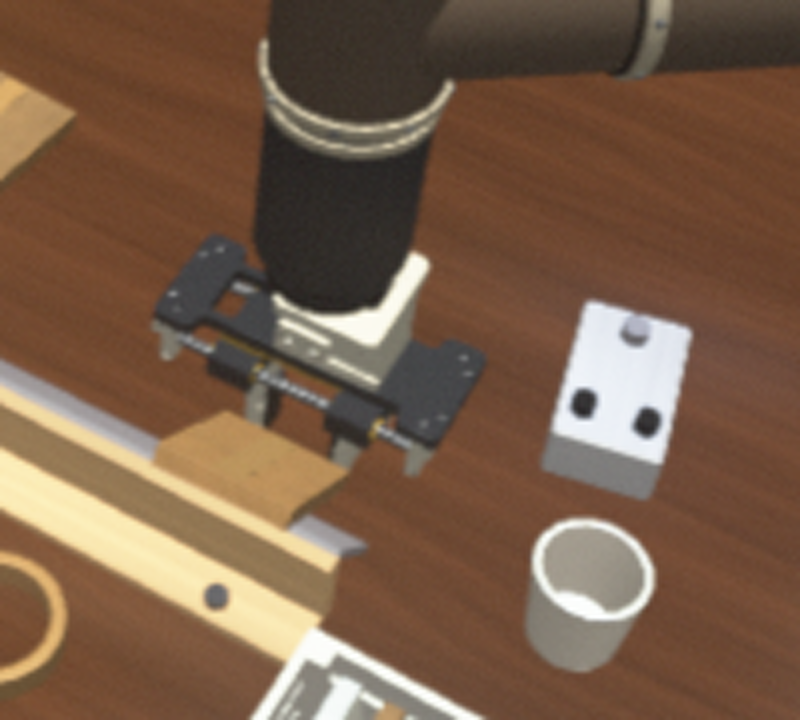

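View pics/w4.png

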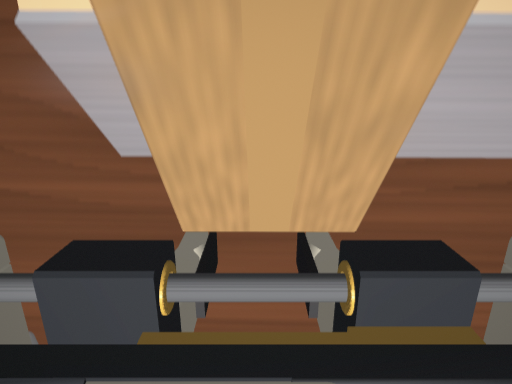

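>>> apply_moves:
  commands:
    - {"dp": [5,0,0],"yaw": 0,"grip": 0.5}
    - {"dp": [10,0,0],"yaw": 0,"grip": 0.5}
    - {"dp": [14,0,0],"yaw": 0,"grip": 0.5}
    - {"dp": [17,0,0],"yaw": 0,"grip": 0.5}
    - {"dp": [20,0,0],"yaw": 0,"grip": 0.5}
    - {"dp": [20,0,0],"yaw": 0,"grip": 0.5}

```text
time_s: 6.58
tcp_pos: [0.5633, 0.1792, 0.0066]
eef_rot: [-180.0, -0.0, 1.2]
contact_force: [0.2, 0.7, 0.2]
gripper_width: 0.0443
```

Run:
```python
from h import *
c=capture("wrist"); a=c["color"]
d=capture("scene"); big("",d["color"],"pics/s5.png",(250,190,400,330),5); big("",a,"pics/w5.png",None,1)
```

```text
(no output)
```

View pics/s5.png

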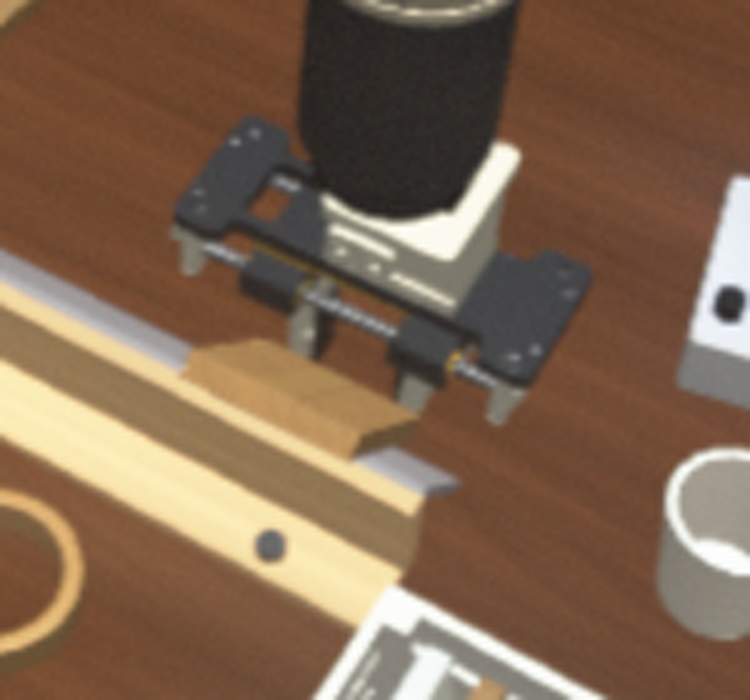

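View pics/w5.png

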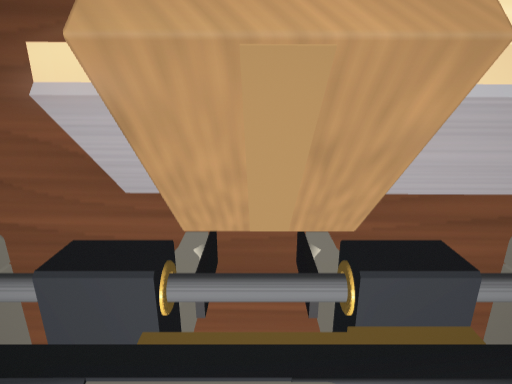

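>>> apply_moves:
  commands:
    - {"dp": [2,0,0],"yaw": 0,"grip": 0.5}
    - {"dp": [4,0,0],"yaw": 0,"grip": 0.5}
    - {"dp": [6,0,0],"yaw": 0,"grip": 0.5}
    - {"dp": [6,0,0],"yaw": 0,"grip": 0.5}

```text
time_s: 7.18
tcp_pos: [0.5692, 0.1792, 0.0065]
eef_rot: [180.0, -0.0, 1.2]
contact_force: [-0.6, -0.5, -1.1]
gripper_width: 0.044
```

Run:
```python
from h import *
s=get_state();c=capture("wrist"); a=c["color"]; big("",a,"pics/w6.png",None,1)
cm=wristcam(c,s); print(s["joints"].round(1))
```

```text
[ 36.2  26.2 -23.6   0.  -40.2  55. ]
```

View pics/w6.png

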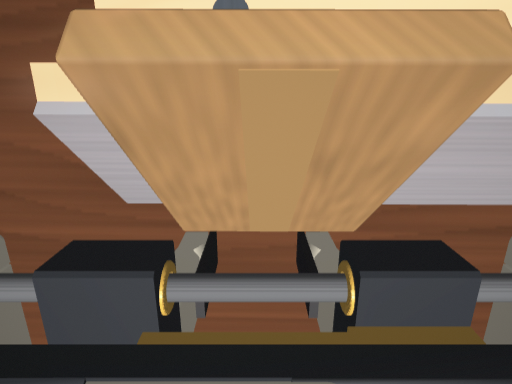

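Run:
```python
from h import *
s=get_state();c=capture("wrist"); cm=wristcam(c,s)
print("cam",cm[1].round(4))
for l,r,n in [((68,58),(508,60),"far upper-face"),((80,14),(500,12),"far back"),((184,231),(355,231),"near")]:
    D=316.33*92/(r[0]-l[0])/1000
    for uv in (l,r):
        o,d=ray(cm,uv); print(n,(o+d*D).round(4))
for uv in [(128,203),(400,204)]: print("toe",onz(cm,uv,0).round(4))
for uv in [(36,105)]: print("top edge",onz(cm,uv,.061).round(4))
```

```text
cam [0.6505 0.181  0.1665]
far upper-face [0.6567 0.2207 0.0951]
far upper-face [0.6582 0.1287 0.0951]
far back [0.6662 0.2201 0.0888]
far back [0.6686 0.1282 0.0886]
near [0.5789 0.2187 0.0104]
near [0.5809 0.1267 0.0103]
toe [0.5905 0.2516 0.    ]
toe [0.5932 0.0999 0.    ]
top edge [0.6453 0.2521 0.061 ]
```

Tilt is about 48° and the near edge is within about 1 mm of its final place. One small extra push, then I retract and look.

>>> apply_moves:
  commands:
    - {"dp": [2,0,0],"yaw": 0,"grip": 0.5}
    - {"dp": [3,0,0],"yaw": 0,"grip": 0.5}
    - {"dp": [3,0,0],"yaw": 0,"grip": 0.5}

```text
time_s: 7.65
tcp_pos: [0.5708, 0.1791, 0.0064]
eef_rot: [180.0, 0.1, 1.2]
contact_force: [-6.3, 2.0, 3.0]
gripper_width: 0.0438
```

>>> apply_moves:
  commands:
    - {"dp": [-4,0,0],"yaw": 0,"grip": 0.5}
    - {"dp": [-12,0,0],"yaw": 0,"grip": 0.5}
    - {"dp": [-30,0,0],"yaw": 0,"grip": 0.5}
    - {"dp": [-55,0,-20],"yaw": 0,"grip": 0.5}
    - {"dp": [-80,0,-60],"yaw": 0,"grip": 0.5}
    - {"dp": [-80,0,-110],"yaw": 0,"grip": 0.5}
    - {"dp": [-80,0,-160],"yaw": 0,"grip": 0.5}
    - {"dp": [-80,0,-160],"yaw": 0,"grip": 0.5}

```text
time_s: 8.65
tcp_pos: [0.494, 0.1791, 0.1711]
eef_rot: [-179.7, -0.4, 1.3]
contact_force: [2.1, 0.4, -0.6]
gripper_width: 0.044
```

```bash
python3 - <<'E'
from h import *
c=capture("wrist"); a=c["color"]
d=capture("scene"); big("",d["color"],"pics/s7.png",(250,190,400,330),5); big("",a,"pics/w7.png",None,1)
E
python3 plan.py 0.592 0.177 0.16 1.2
```

```text
t 8.75 tcp [0.4918 0.1777 0.1669] rot [-1.799e+02 -1.000e-01  1.200e+00] F [ 0.1 -0.4 -0.2] w 0.0436
dp mm [100.2   2.8   6.9] yaw rad 0.0001
```

View pics/w7.png

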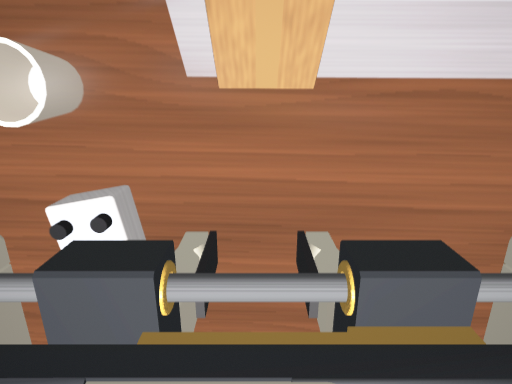

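View pics/s7.png

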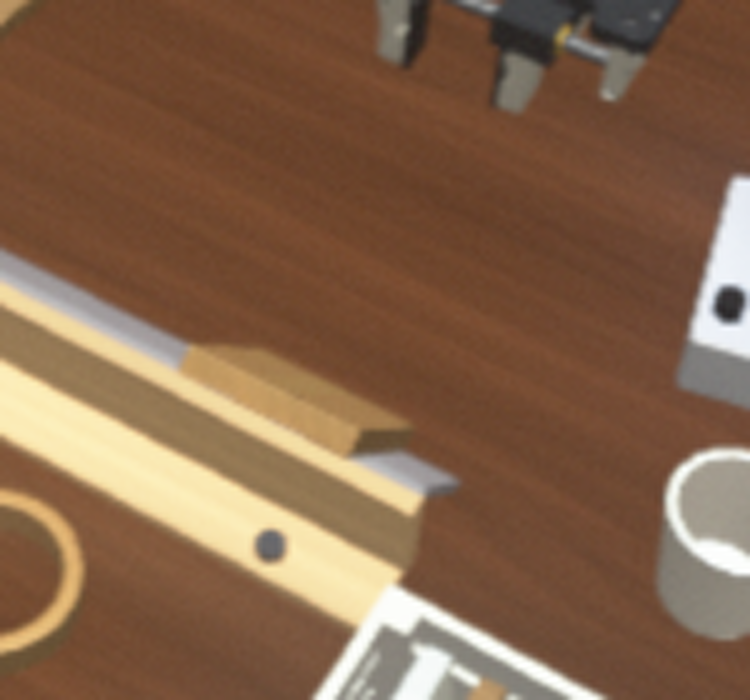

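The carton leans on the fence by itself. Before going behind it, I check the white crate's position and height against the gripper body.

Run:
```python
from h import *
d=capture("top"); cm=cam(d)
big("",d["color"],"pics/t8.png",(20,40,220,190),4)
for uv in [(147,131),(152,131),(37,131)]: print(uv,onz(cm,uv,0).round(3))
for z in (.06,.08,.1,.12,.14): print(z,onz(cm,(147,112),z).round(3),onz(cm,(152,112),z).round(3))
```

```text
(147, 131) [0.723 0.274 0.   ]
(152, 131) [0.723 0.259 0.   ]
(37, 131) [0.718 0.601 0.   ]
0.06 [0.759 0.26  0.06 ] [0.759 0.246 0.06 ]
0.08 [0.751 0.254 0.08 ] [0.751 0.241 0.08 ]
0.1 [0.743 0.249 0.1  ] [0.743 0.235 0.1  ]
0.12 [0.735 0.243 0.12 ] [0.735 0.229 0.12 ]
0.14 [0.727 0.237 0.14 ] [0.727 0.224 0.14 ]
```

View pics/t8.png

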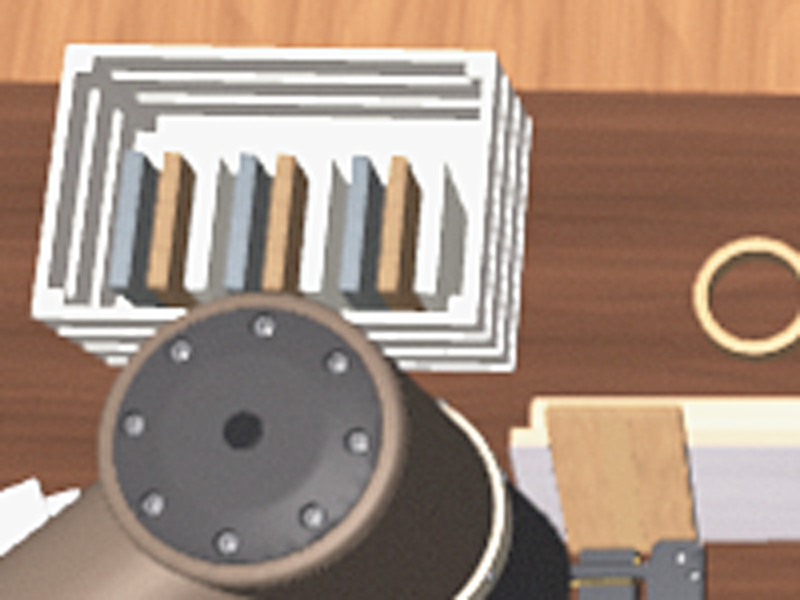

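The carton is at x≈0.59–0.66 and the crate (corner (0.72, 0.27), about 0.12 m high) is just clear of the gripper body, which stays above 0.14. I go over and down behind the top edge.

>>> apply_moves:
  commands:
    - {"dp": [30,2,0],"yaw": 0,"grip": 0.5}
    - {"dp": [70,5,0],"yaw": 0,"grip": 0.5}
    - {"dp": [110,8,0],"yaw": 0,"grip": 0.5}
    - {"dp": [150,11,0],"yaw": 0,"grip": 0.5}
    - {"dp": [185,13,0],"yaw": 0,"grip": 0.5}
    - {"dp": [201,13,0],"yaw": 0,"grip": 0.5}
    - {"dp": [201,13,0],"yaw": 0,"grip": 0.5}
    - {"dp": [201,13,30],"yaw": 0,"grip": 0.5}
    - {"dp": [201,13,60],"yaw": 0,"grip": 0.5}
    - {"dp": [201,13,82],"yaw": 0,"grip": 0.5}
    - {"dp": [201,13,91],"yaw": 0,"grip": 0.5}
    - {"dp": [201,13,91],"yaw": 0,"grip": 0.5}

```text
time_s: 10.3
tcp_pos: [0.6925, 0.1688, 0.0749]
eef_rot: [180.0, 0.1, 1.2]
contact_force: [0.6, -0.1, 0.1]
gripper_width: 0.044
```

Run:
```python
from h import *
d=capture("scene"); big("",d["color"],"pics/s9.png",(230,150,430,330),4); d=capture("top");big("",d["color"],"pics/t9.png",(90,70,290,220),4)
```

View pics/s9.png

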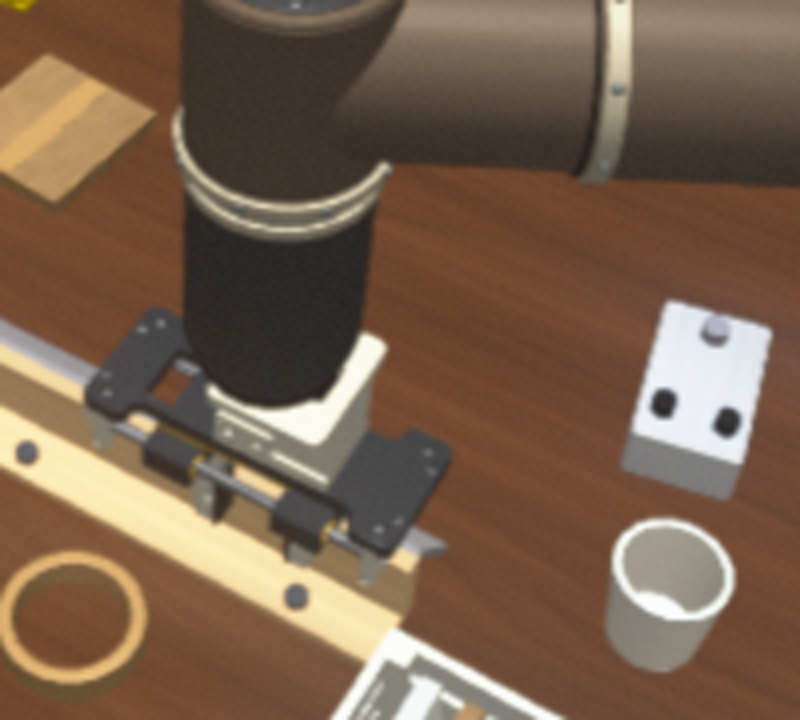

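View pics/t9.png

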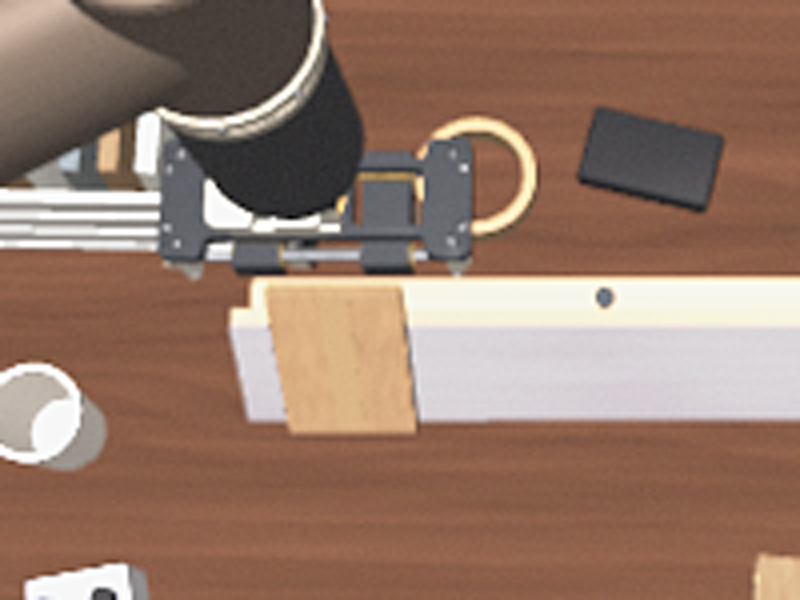

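>>> apply_moves:
  commands:
    - {"dp": [-8,0,0],"yaw": 0,"grip": 0.5}
    - {"dp": [-16,0,0],"yaw": 0,"grip": 0.5}
    - {"dp": [-23,0,0],"yaw": 0,"grip": 0.5}
    - {"dp": [-30,0,0],"yaw": 0,"grip": 0.5}
    - {"dp": [-37,0,0],"yaw": 0,"grip": 0.5}
    - {"dp": [-44,0,0],"yaw": 0,"grip": 0.5}
    - {"dp": [-51,0,0],"yaw": 0,"grip": 0.5}
    - {"dp": [-58,0,0],"yaw": 0,"grip": 0.5}
    - {"dp": [-65,0,0],"yaw": 0,"grip": 0.5}
    - {"dp": [-70,0,0],"yaw": 0,"grip": 0.5}
    - {"dp": [-75,0,0],"yaw": 0,"grip": 0.5}
    - {"dp": [-75,0,0],"yaw": 0,"grip": 0.5}

```text
time_s: 11.9
tcp_pos: [0.618, 0.1673, 0.0756]
eef_rot: [180.0, 0.0, 1.2]
contact_force: [-0.9, 0.9, -0.2]
gripper_width: 0.0439
```

Run:
```python
from h import *
c=capture("wrist"); big("",c["color"],"pics/w10.png",None,1)
d=capture("scene"); big("",d["color"],"pics/s10.png",(250,170,400,310),5)
```

```text
(no output)
```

View pics/w10.png

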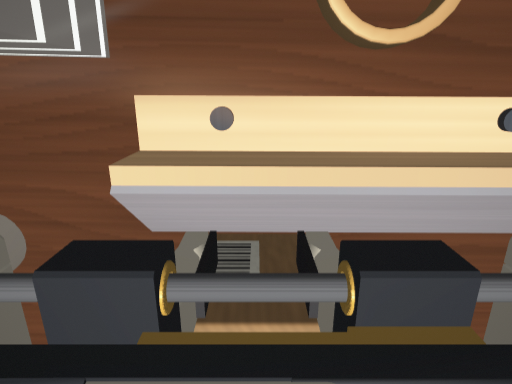

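View pics/s10.png

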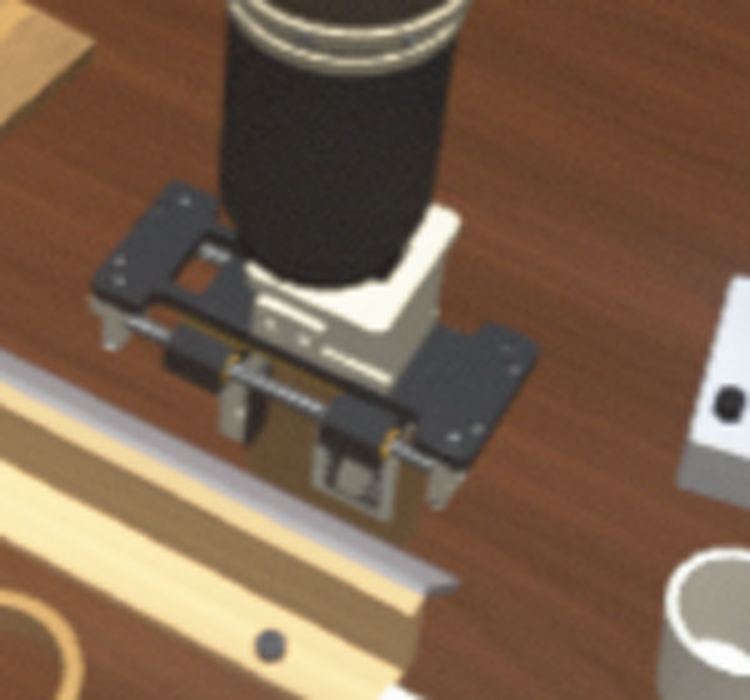

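The carton is nearly upright and its label faces the fence. I keep pulling until it tips over.

>>> apply_moves:
  commands:
    - {"dp": [-6,0,0],"yaw": 0,"grip": 0.5}
    - {"dp": [-12,0,0],"yaw": 0,"grip": 0.5}
    - {"dp": [-18,0,0],"yaw": 0,"grip": 0.5}
    - {"dp": [-24,0,0],"yaw": 0,"grip": 0.5}
    - {"dp": [-30,0,0],"yaw": 0,"grip": 0.5}
    - {"dp": [-36,0,0],"yaw": 0,"grip": 0.5}
    - {"dp": [-42,0,0],"yaw": 0,"grip": 0.5}
    - {"dp": [-46,0,0],"yaw": 0,"grip": 0.5}
    - {"dp": [-46,0,0],"yaw": 0,"grip": 0.5}
    - {"dp": [-46,0,0],"yaw": 0,"grip": 0.5}

```text
time_s: 13.25
tcp_pos: [0.5725, 0.1664, 0.0756]
eef_rot: [-180.0, -0.0, 1.2]
contact_force: [0.1, -0.1, 0.4]
gripper_width: 0.0438
```

Run:
```python
from h import *
c=capture("wrist"); big("",c["color"],"pics/w11.png",None,1)
d=capture("scene"); big("",d["color"],"pics/s11.png",(230,150,400,310),4)
```

```text
(no output)
```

View pics/w11.png

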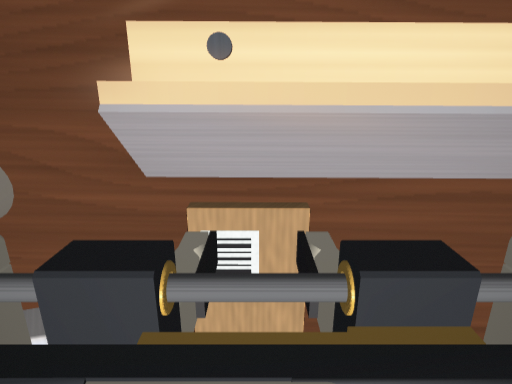

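View pics/s11.png

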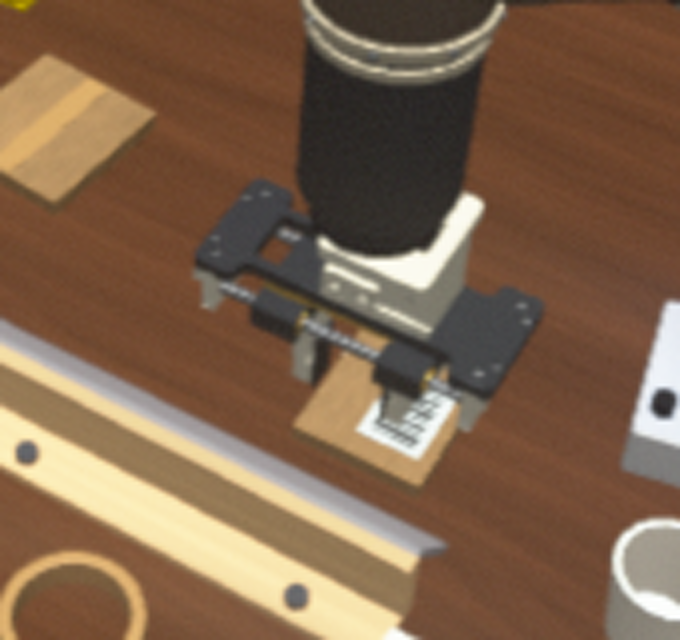

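The narrow carton lies flat, label up. Now the middle one.

>>> apply_moves:
  commands:
    - {"dp": [0,0,-40],"yaw": 0,"grip": 0.65}
    - {"dp": [0,0,-80],"yaw": 0,"grip": 0.65}
    - {"dp": [-30,40,-95],"yaw": 0,"grip": 0.65}
    - {"dp": [-60,84,-95],"yaw": 0,"grip": 0.65}
    - {"dp": [-90,126,-95],"yaw": 0,"grip": 0.65}
    - {"dp": [-120,168,-95],"yaw": 0,"grip": 0.65}
    - {"dp": [-150,210,-95],"yaw": 0,"grip": 0.65}
    - {"dp": [-180,252,-95],"yaw": 0,"grip": 0.65}
    - {"dp": [-208,294,-95],"yaw": 0,"grip": 0.65}
    - {"dp": [-232,326,-95],"yaw": 0,"grip": 0.65}
    - {"dp": [-232,326,-95],"yaw": 0,"grip": 0.65}
    - {"dp": [-232,326,-95],"yaw": 0,"grip": 0.65}

```text
time_s: 14.85
tcp_pos: [0.3476, -0.1646, 0.1708]
eef_rot: [180.0, -0.0, 1.2]
contact_force: [0.7, 0.2, -0.1]
gripper_width: 0.0567
```

Run:
```python
from h import *
s=get_state();c=capture("wrist"); big("",c["color"],"pics/w12.png",None,1); print(s["joints"].round(1),s["tcp_pos"].round(4))
d=capture("top"); big("",d["color"],"pics/t12.png",(130,130,380,310),3)
for b in boxes(d["color"],cam(d),0.016): print(b)
```

```text
[  4.6  -5.5 -38.    0.  -57.5  86.6] [ 0.3476 -0.1646  0.1708]
(array([234., 267.]), array([361.,  16.]), array([100.6, 460.4]), 0.8, [[308.0, 246.0], [314.0, -215.0], [415.0, -213.0], [409.0, 247.0]])
(array([296., 223.]), array([ 453., -169.]), array([ 79. , 113.1]), 0.1, [[414.0, -113.0], [414.0, -226.0], [493.0, -226.0], [493.0, -113.0]])
(array([177., 203.]), array([506., 172.]), array([103. ,  92.9]), 0.8, [[454.0, 218.0], [455.0, 125.0], [558.0, 126.0], [557.0, 219.0]])
```

View pics/w12.png

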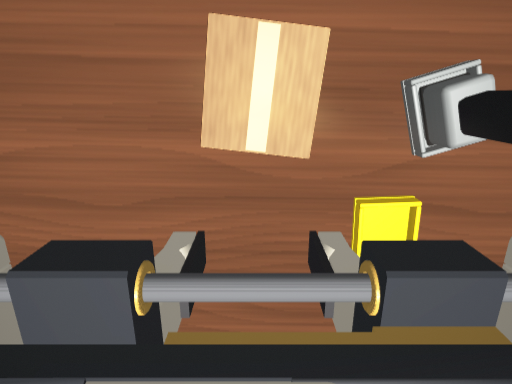

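View pics/t12.png

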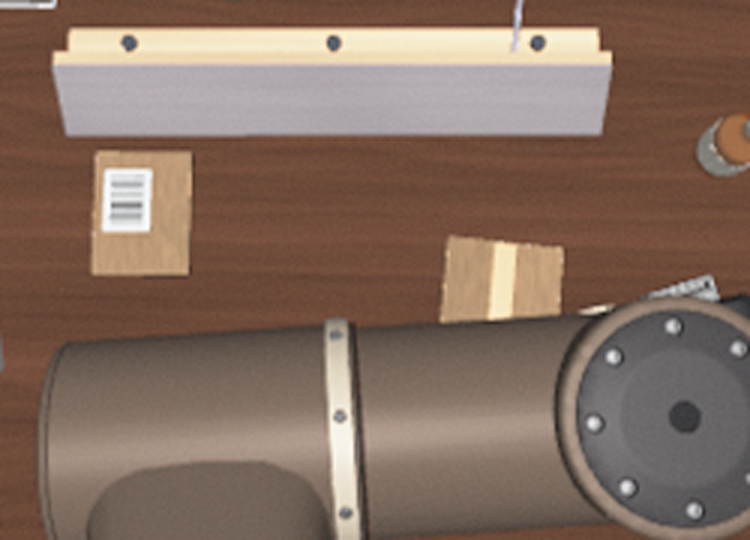

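The middle carton is unchanged. I descend and push it.

>>> apply_moves:
  commands:
    - {"dp": [0,2,40],"yaw": 0,"grip": 0.65}
    - {"dp": [0,2,80],"yaw": 0,"grip": 0.65}
    - {"dp": [0,2,120],"yaw": 0,"grip": 0.65}
    - {"dp": [0,2,150],"yaw": 0,"grip": 0.65}
    - {"dp": [0,2,164],"yaw": 0,"grip": 0.65}
    - {"dp": [0,2,164],"yaw": 0,"grip": 0.65}
    - {"dp": [8,2,164],"yaw": 0,"grip": 0.65}
    - {"dp": [16,2,164],"yaw": 0,"grip": 0.65}
    - {"dp": [24,2,164],"yaw": 0,"grip": 0.65}
    - {"dp": [32,2,164],"yaw": 0,"grip": 0.65}
    - {"dp": [40,2,164],"yaw": 0,"grip": 0.65}
    - {"dp": [48,2,164],"yaw": 0,"grip": 0.65}

```text
time_s: 16.45
tcp_pos: [0.3957, -0.1655, 0.0066]
eef_rot: [-180.0, 0.0, 1.2]
contact_force: [-1.5, 0.7, 1.2]
gripper_width: 0.057
```

>>> apply_moves:
  commands:
    - {"dp": [8,0,0],"yaw": 0,"grip": 0.65}
    - {"dp": [16,0,0],"yaw": 0,"grip": 0.65}
    - {"dp": [24,0,0],"yaw": 0,"grip": 0.65}
    - {"dp": [32,0,0],"yaw": 0,"grip": 0.65}
    - {"dp": [40,0,0],"yaw": 0,"grip": 0.65}
    - {"dp": [48,0,0],"yaw": 0,"grip": 0.65}
    - {"dp": [54,0,0],"yaw": 0,"grip": 0.65}

```text
time_s: 17.32
tcp_pos: [0.4498, -0.1643, 0.0065]
eef_rot: [180.0, -0.0, 1.2]
contact_force: [-1.6, -0.4, 1.5]
gripper_width: 0.0569
```

Run:
```python
from h import *
s=get_state();c=capture("wrist"); big("",c["color"],"pics/w13.png",None,1); print(s["joints"].round(1),s["tcp_pos"].round(4))
```

```text
[  3.5  17.8 -38.8   0.  -33.4  87.7] [ 0.4498 -0.1643  0.0065]
```

View pics/w13.png

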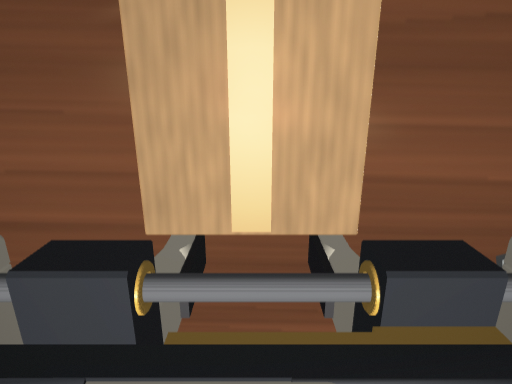

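>>> apply_moves:
  commands:
    - {"dp": [8,0,0],"yaw": 0,"grip": 0.65}
    - {"dp": [16,0,0],"yaw": 0,"grip": 0.65}
    - {"dp": [24,0,0],"yaw": 0,"grip": 0.65}
    - {"dp": [32,0,0],"yaw": 0,"grip": 0.65}
    - {"dp": [40,0,0],"yaw": 0,"grip": 0.65}
    - {"dp": [48,0,0],"yaw": 0,"grip": 0.65}
    - {"dp": [56,0,0],"yaw": 0,"grip": 0.65}
    - {"dp": [64,0,0],"yaw": 0,"grip": 0.65}
    - {"dp": [72,0,0],"yaw": 0,"grip": 0.65}
    - {"dp": [80,0,0],"yaw": 0,"grip": 0.65}
    - {"dp": [88,0,0],"yaw": 0,"grip": 0.65}
    - {"dp": [96,0,0],"yaw": 0,"grip": 0.65}

```text
time_s: 18.88
tcp_pos: [0.5459, -0.1623, 0.0066]
eef_rot: [180.0, -0.0, 1.2]
contact_force: [-1.0, 0.0, -0.7]
gripper_width: 0.0568
```

>>> apply_moves:
  commands:
    - {"dp": [6,0,0],"yaw": 0,"grip": 0.65}
    - {"dp": [12,0,0],"yaw": 0,"grip": 0.65}
    - {"dp": [17,0,0],"yaw": 0,"grip": 0.65}
    - {"dp": [21,0,0],"yaw": 0,"grip": 0.65}
    - {"dp": [25,0,0],"yaw": 0,"grip": 0.65}
    - {"dp": [28,0,0],"yaw": 0,"grip": 0.65}
    - {"dp": [28,0,0],"yaw": 0,"grip": 0.65}

```text
time_s: 19.75
tcp_pos: [0.5736, -0.1617, 0.0066]
eef_rot: [180.0, -0.0, 1.2]
contact_force: [0.6, 0.2, 0.7]
gripper_width: 0.0571
```

Run:
```python
from h import *
s=get_state();c=capture("wrist"); big("",c["color"],"pics/w14.png",None,1); print(s["tcp_pos"].round(4))
```

```text
[ 0.5736 -0.1617  0.0066]
```

View pics/w14.png

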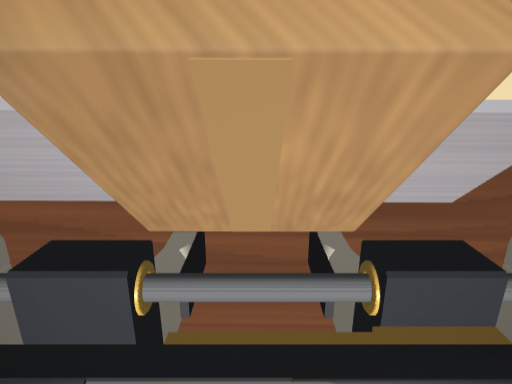

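>>> apply_moves:
  commands:
    - {"dp": [1.5,0,0],"yaw": 0,"grip": 0.65}
    - {"dp": [3,0,0],"yaw": 0,"grip": 0.65}
    - {"dp": [4,0,0],"yaw": 0,"grip": 0.65}
    - {"dp": [4,0,0],"yaw": 0,"grip": 0.65}

```text
time_s: 20.3
tcp_pos: [0.5754, -0.1617, 0.0064]
eef_rot: [-180.0, 0.2, 1.2]
contact_force: [-6.2, 0.6, 5.8]
gripper_width: 0.0569
```

>>> apply_moves:
  commands:
    - {"dp": [-4,0,0],"yaw": 0,"grip": 0.6}
    - {"dp": [-12,0,0],"yaw": 0,"grip": 0.6}
    - {"dp": [-30,0,0],"yaw": 0,"grip": 0.6}
    - {"dp": [-55,0,-20],"yaw": 0,"grip": 0.6}
    - {"dp": [-80,0,-60],"yaw": 0,"grip": 0.6}
    - {"dp": [-80,0,-110],"yaw": 0,"grip": 0.6}
    - {"dp": [-80,0,-160],"yaw": 0,"grip": 0.6}
    - {"dp": [-80,0,-160],"yaw": 0,"grip": 0.6}

```text
time_s: 21.3
tcp_pos: [0.4999, -0.1635, 0.1711]
eef_rot: [180.0, -0.5, 1.3]
contact_force: [-0.1, 1.0, -0.1]
gripper_width: 0.0525
```

Run:
```python
from h import *
d=capture("top"); big("",d["color"],"pics/t15.png",(130,80,380,260),3)
d=capture("scene"); big("",d["color"],"pics/s15.png",(120,140,320,300),4)
```

```text
(no output)
```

View pics/t15.png

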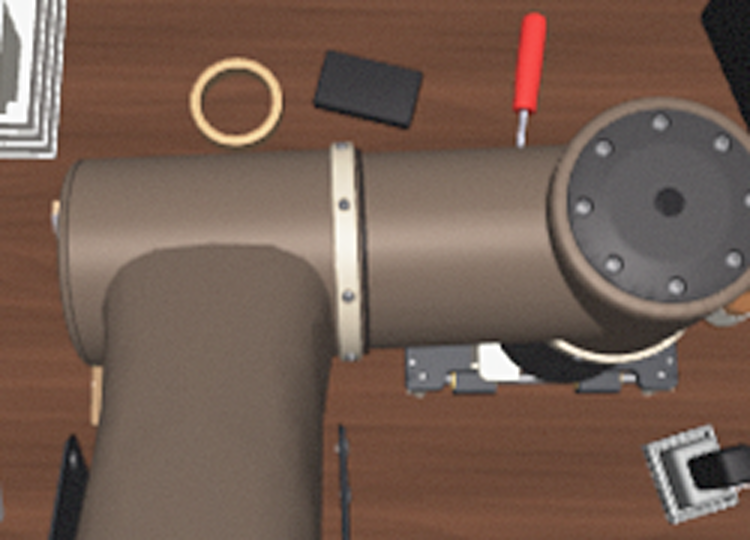

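View pics/s15.png

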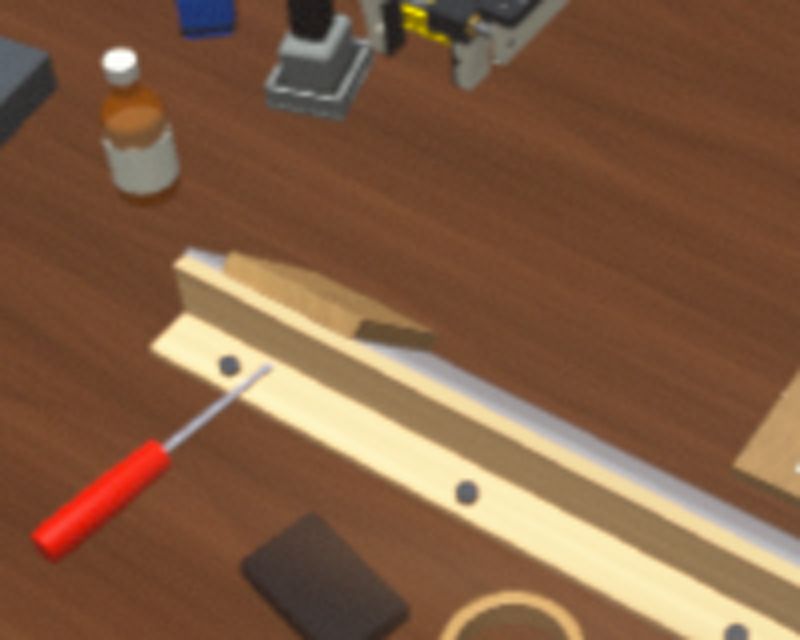

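The carton leans on the fence. I go behind its top edge; the screwdriver below is low and clear.

>>> apply_moves:
  commands:
    - {"dp": [30,1,0],"yaw": 0,"grip": 0.6}
    - {"dp": [70,2,0],"yaw": 0,"grip": 0.6}
    - {"dp": [110,4,0],"yaw": 0,"grip": 0.6}
    - {"dp": [150,5,0],"yaw": 0,"grip": 0.6}
    - {"dp": [185,6,0],"yaw": 0,"grip": 0.6}
    - {"dp": [201,6,0],"yaw": 0,"grip": 0.6}
    - {"dp": [201,6,0],"yaw": 0,"grip": 0.6}
    - {"dp": [201,6,30],"yaw": 0,"grip": 0.6}
    - {"dp": [201,6,60],"yaw": 0,"grip": 0.6}
    - {"dp": [201,6,82],"yaw": 0,"grip": 0.6}
    - {"dp": [201,6,91],"yaw": 0,"grip": 0.6}
    - {"dp": [201,6,91],"yaw": 0,"grip": 0.6}

```text
time_s: 22.9
tcp_pos: [0.6976, -0.1651, 0.0749]
eef_rot: [180.0, 0.1, 1.2]
contact_force: [0.1, 0.7, 0.6]
gripper_width: 0.0527
```

Run:
```python
from h import *
d=capture("scene"); big("",d["color"],"pics/s16.png",(100,110,320,300),3)
```

```text
(no output)
```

View pics/s16.png

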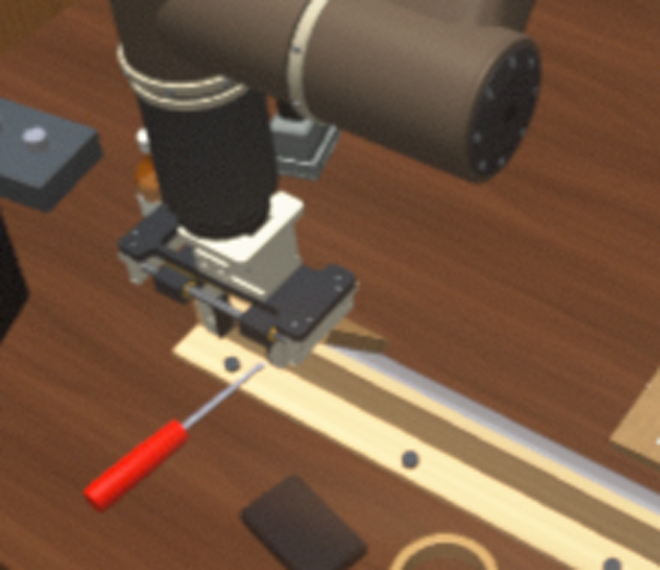

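The fingers are behind the top edge. I pull it back.

>>> apply_moves:
  commands:
    - {"dp": [-8,0,0],"yaw": 0,"grip": 0.6}
    - {"dp": [-16,0,0],"yaw": 0,"grip": 0.6}
    - {"dp": [-23,0,0],"yaw": 0,"grip": 0.6}
    - {"dp": [-30,0,0],"yaw": 0,"grip": 0.6}
    - {"dp": [-37,0,0],"yaw": 0,"grip": 0.6}
    - {"dp": [-44,0,0],"yaw": 0,"grip": 0.6}
    - {"dp": [-51,0,0],"yaw": 0,"grip": 0.6}
    - {"dp": [-58,0,0],"yaw": 0,"grip": 0.6}
    - {"dp": [-65,0,0],"yaw": 0,"grip": 0.6}
    - {"dp": [-71,0,0],"yaw": 0,"grip": 0.6}
    - {"dp": [-77,0,0],"yaw": 0,"grip": 0.6}
    - {"dp": [-83,0,0],"yaw": 0,"grip": 0.6}

```text
time_s: 24.45
tcp_pos: [0.615, -0.1668, 0.0756]
eef_rot: [180.0, -0.0, 1.2]
contact_force: [1.2, -0.6, 1.5]
gripper_width: 0.0526
```

>>> apply_moves:
  commands:
    - {"dp": [-6,0,0],"yaw": 0,"grip": 0.6}
    - {"dp": [-12,0,0],"yaw": 0,"grip": 0.6}
    - {"dp": [-18,0,0],"yaw": 0,"grip": 0.6}
    - {"dp": [-24,0,0],"yaw": 0,"grip": 0.6}
    - {"dp": [-30,0,0],"yaw": 0,"grip": 0.6}
    - {"dp": [-35,0,0],"yaw": 0,"grip": 0.6}
    - {"dp": [-40,0,0],"yaw": 0,"grip": 0.6}
    - {"dp": [-40,0,0],"yaw": 0,"grip": 0.6}
    - {"dp": [-40,0,0],"yaw": 0,"grip": 0.6}

```text
time_s: 25.58
tcp_pos: [0.575, -0.1677, 0.0753]
eef_rot: [-180.0, 0.1, 1.2]
contact_force: [0.1, -0.5, 0.6]
gripper_width: 0.0528
```

Run:
```python
from h import *
s=get_state();c=capture("wrist"); big("",c["color"],"pics/w17.png",None,1)
d=capture("scene"); big("",d["color"],"pics/s17.png",(150,110,370,300),3)
```

```text
(no output)
```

View pics/w17.png

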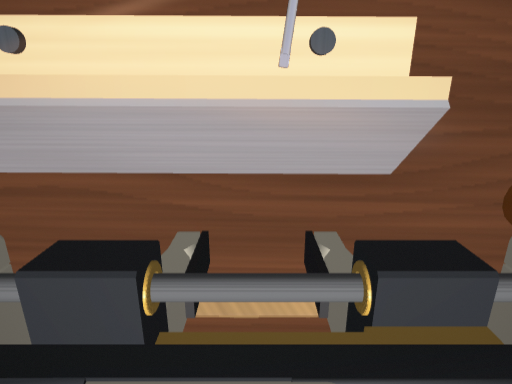

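View pics/s17.png

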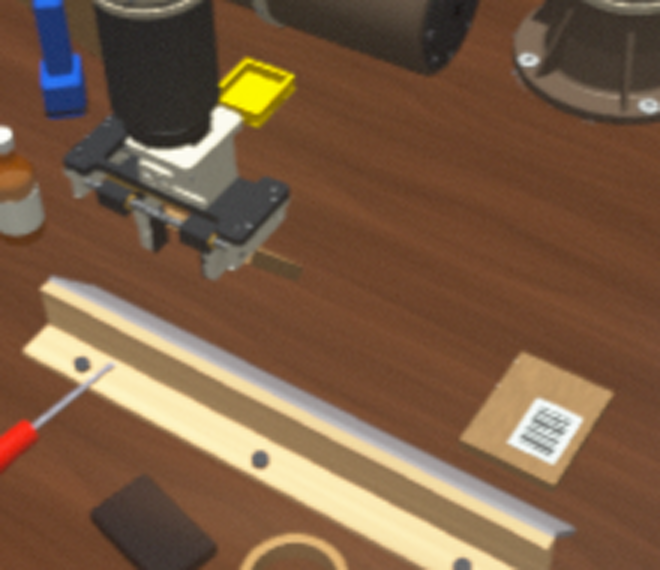

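The carton seems still to be upright, just ahead of the fingers. I wait briefly and look again.

>>> apply_moves:
  commands:
    - {"dp": [0,0,0],"yaw": 0,"grip": 0.6}
    - {"dp": [0,0,0],"yaw": 0,"grip": 0.6}

```text
time_s: 25.92
tcp_pos: [0.5754, -0.1677, 0.0755]
eef_rot: [-180.0, 0.0, 1.2]
contact_force: [0.6, 0.6, 0.4]
gripper_width: 0.0525
```

Run:
```python
from h import *
s=get_state();c=capture("wrist"); big("",c["color"],"pics/w18.png",None,1)
d=capture("scene"); big("",d["color"],"pics/s18.png",(150,110,290,230),5)
d=capture("top"); big("",d["color"],"pics/t18.png",(240,130,400,250),5)
```

```text
(no output)
```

View pics/s18.png

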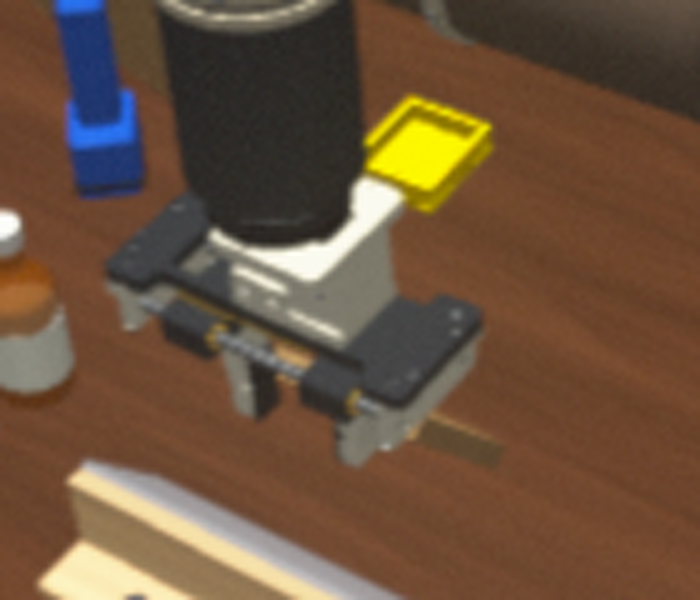

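View pics/w18.png

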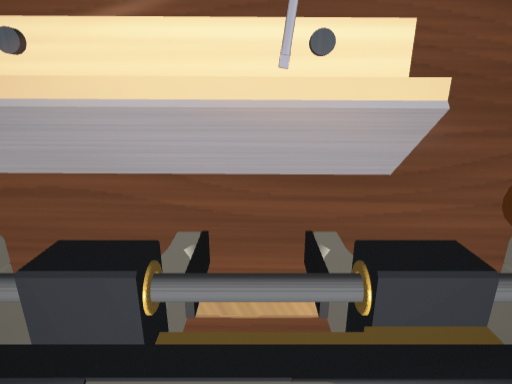

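View pics/t18.png

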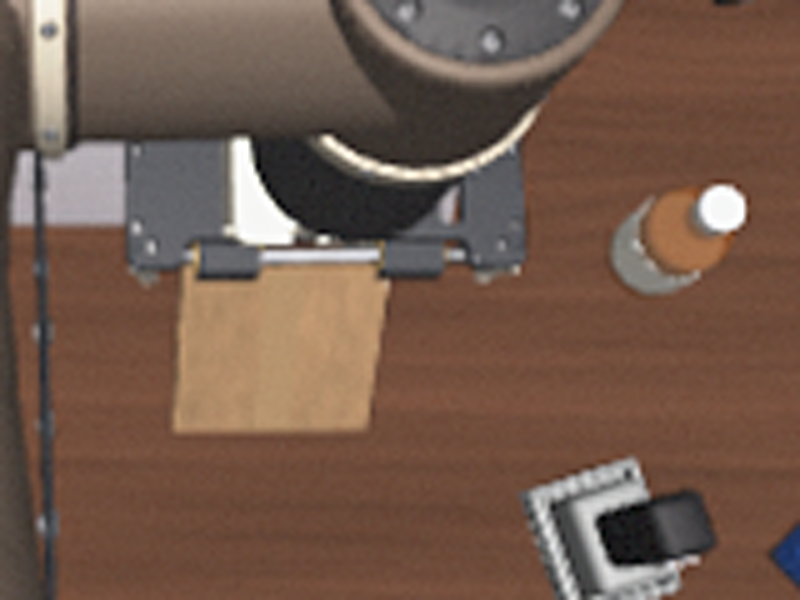

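The middle carton slid at its foot. It now leans on the fingers at about 40°, still with its brown top face toward the robot. I'll let it fall flat again and redo it with a different pull.

>>> apply_moves:
  commands:
    - {"dp": [15,0,0],"yaw": 0,"grip": 0.6}
    - {"dp": [35,0,0],"yaw": 0,"grip": 0.6}
    - {"dp": [60,0,-10],"yaw": 0,"grip": 0.6}
    - {"dp": [60,0,-50],"yaw": 0,"grip": 0.6}
    - {"dp": [60,0,-95],"yaw": 0,"grip": 0.6}
    - {"dp": [60,0,-95],"yaw": 0,"grip": 0.6}

```text
time_s: 26.82
tcp_pos: [0.6386, -0.1667, 0.1751]
eef_rot: [179.9, -0.4, 1.3]
contact_force: [-0.1, -0.3, 0.1]
gripper_width: 0.0524
```

Run:
```python
from h import *
s=get_state();c=capture("wrist"); big("",c["color"],"pics/w19.png",None,1)
d=capture("scene"); big("",d["color"],"pics/s19.png",(150,110,290,230),5)
d=capture("top"); big("",d["color"],"pics/t19.png",(240,130,400,250),5)
```

```text
(no output)
```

View pics/s19.png

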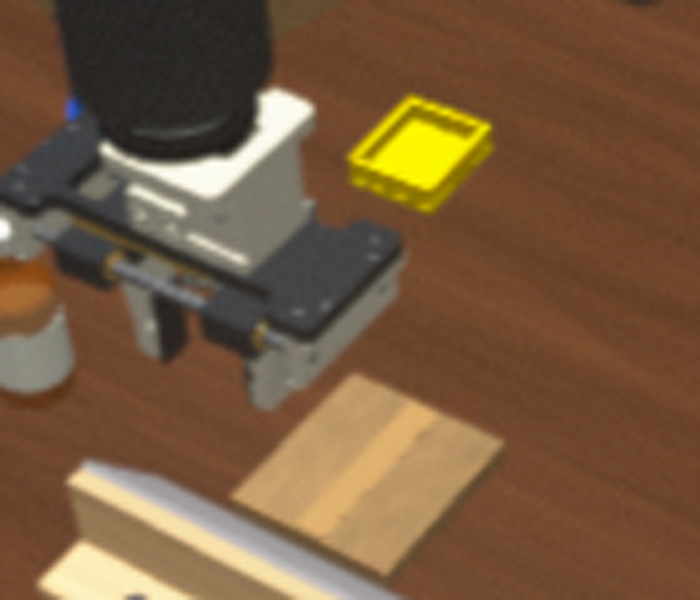

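View pics/t19.png

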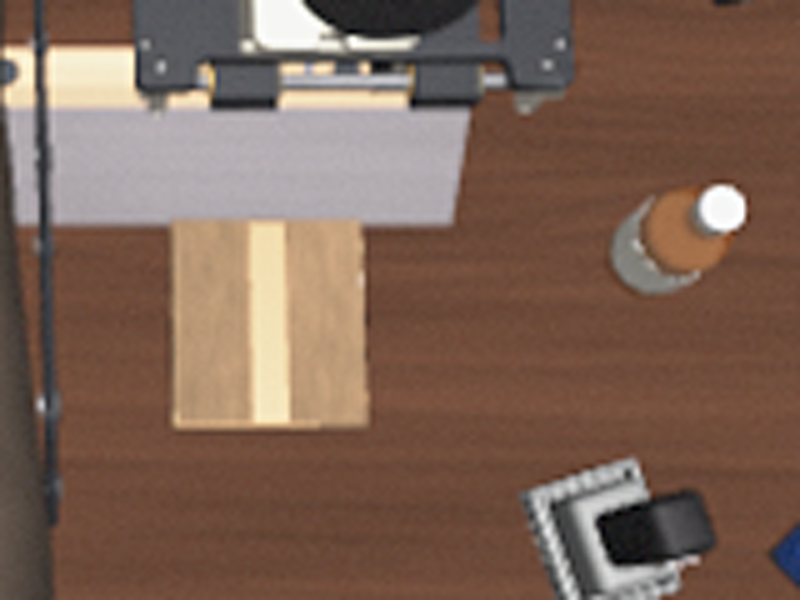

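It is flat again, square to the fence with its far edge at the toe. I push it up a second time.

>>> apply_moves:
  commands:
    - {"dp": [-50,0,0],"yaw": 0,"grip": 0.65}
    - {"dp": [-100,-1,0],"yaw": 0,"grip": 0.65}
    - {"dp": [-150,-2,0],"yaw": 0,"grip": 0.65}
    - {"dp": [-186,-3,0],"yaw": 0,"grip": 0.65}
    - {"dp": [-186,-3,40],"yaw": 0,"grip": 0.65}
    - {"dp": [-186,-3,90],"yaw": 0,"grip": 0.65}
    - {"dp": [-186,-3,130],"yaw": 0,"grip": 0.65}
    - {"dp": [-186,-3,155],"yaw": 0,"grip": 0.65}
    - {"dp": [-186,-3,164],"yaw": 0,"grip": 0.65}
    - {"dp": [-186,-3,164],"yaw": 0,"grip": 0.65}
    - {"dp": [-186,-3,164],"yaw": 0,"grip": 0.65}

```text
time_s: 28.35
tcp_pos: [0.4501, -0.1674, 0.0074]
eef_rot: [180.0, -0.1, 1.2]
contact_force: [-0.9, -0.3, -0.3]
gripper_width: 0.057
```

>>> apply_moves:
  commands:
    - {"dp": [10,0,0],"yaw": 0,"grip": 0.65}
    - {"dp": [19,0,0],"yaw": 0,"grip": 0.65}
    - {"dp": [28,0,0],"yaw": 0,"grip": 0.65}
    - {"dp": [37,0,0],"yaw": 0,"grip": 0.65}
    - {"dp": [46,0,0],"yaw": 0,"grip": 0.65}
    - {"dp": [55,0,0],"yaw": 0,"grip": 0.65}
    - {"dp": [64,0,0],"yaw": 0,"grip": 0.65}
    - {"dp": [73,0,0],"yaw": 0,"grip": 0.65}
    - {"dp": [82,0,0],"yaw": 0,"grip": 0.65}
    - {"dp": [91,0,0],"yaw": 0,"grip": 0.65}
    - {"dp": [100,0,0],"yaw": 0,"grip": 0.65}
    - {"dp": [109,0,0],"yaw": 0,"grip": 0.65}

```text
time_s: 29.85
tcp_pos: [0.5589, -0.165, 0.0066]
eef_rot: [180.0, 0.0, 1.2]
contact_force: [-1.0, -0.3, -0.5]
gripper_width: 0.0576
```

>>> apply_moves:
  commands:
    - {"dp": [6,0,0],"yaw": 0,"grip": 0.65}
    - {"dp": [11,0,0],"yaw": 0,"grip": 0.65}
    - {"dp": [15,0,0],"yaw": 0,"grip": 0.65}
    - {"dp": [17,0,0],"yaw": 0,"grip": 0.65}
    - {"dp": [18,0,0],"yaw": 0,"grip": 0.65}
    - {"dp": [19,0,0],"yaw": 0,"grip": 0.65}
    - {"dp": [19,0,0],"yaw": 0,"grip": 0.65}

```text
time_s: 30.72
tcp_pos: [0.5755, -0.1647, 0.0064]
eef_rot: [-180.0, 0.2, 1.2]
contact_force: [-6.5, 0.7, 4.0]
gripper_width: 0.0569
```

Run:
```python
from h import *
s=get_state();c=capture("wrist"); big("",c["color"],"pics/w20.png",None,1)
```

```text
(no output)
```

View pics/w20.png

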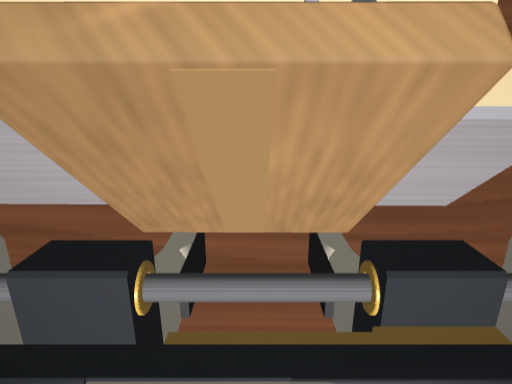

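The lean is good again: toe at row 206, carton square. Last time the fingers dragged down on the top edge while pulling and the foot slid. This time they will rise while pulling, so finger friction lifts the edge. Retract and go behind.

>>> apply_moves:
  commands:
    - {"dp": [-3,0,0],"yaw": 0,"grip": 0.6}
    - {"dp": [-10,0,0],"yaw": 0,"grip": 0.6}
    - {"dp": [-30,0,0],"yaw": 0,"grip": 0.6}
    - {"dp": [-55,0,-20],"yaw": 0,"grip": 0.6}
    - {"dp": [-80,0,-60],"yaw": 0,"grip": 0.6}
    - {"dp": [-80,0,-110],"yaw": 0,"grip": 0.6}
    - {"dp": [-80,0,-160],"yaw": 0,"grip": 0.6}
    - {"dp": [-40,0,-165],"yaw": 0,"grip": 0.6}
    - {"dp": [0,0,-165],"yaw": 0,"grip": 0.6}
    - {"dp": [0,0,-165],"yaw": 0,"grip": 0.6}

```text
time_s: 32.02
tcp_pos: [0.5795, -0.1644, 0.1713]
eef_rot: [180.0, -0.1, 1.2]
contact_force: [-0.7, -0.2, -0.9]
gripper_width: 0.0525
```

Run:
```python
from h import *
s=get_state();c=capture("wrist"); big("",c["color"],"pics/w21.png",None,1); cm=wristcam(c,s)
print(s["tcp_pos"])
```

```text
[ 0.57949654 -0.16443751  0.17127323]
```

View pics/w21.png

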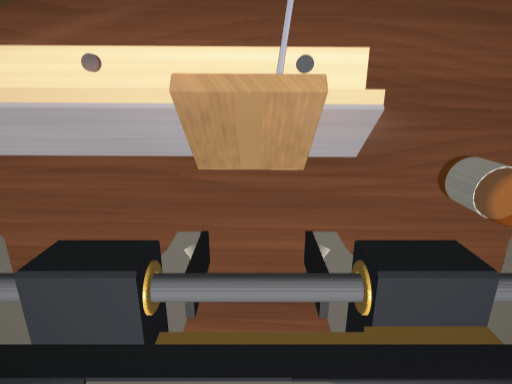

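Run:
```python
from h import *
s=get_state();c=capture("wrist"); cm=wristcam(c,s)
for l,r,n in [((172,91),(326,92),"front-top"),((174,76),(325,78),"back-top"),((196,169),(303,170),"near")]:
    # depth along axis from width 110
    D=316.33*110/(np.hypot(r[0]-l[0],r[1]-l[1]))/1000
    print(n,[(o+d*D).round(4).tolist() for o,d in (ray(cm,l),ray(cm,r))])
for uv in [(170,155),(356,157)]: print("toe",onz(cm,uv,0).round(4))
```

```text
front-top [[0.6594, -0.1021, 0.0939], [0.6611, -0.2121, 0.094]]
back-top [[0.6698, -0.1021, 0.0859], [0.6708, -0.2121, 0.0863]]
near [[0.5834, -0.1018, 0.0136], [0.5848, -0.2118, 0.0138]]
toe [ 0.5948 -0.0722  0.    ]
toe [ 0.5969 -0.2691  0.    ]
```

The back top edge is at about (0.673, -0.157, 0.09) and the foot is at the toe. I go behind, tip at z≈0.066.

>>> apply_moves:
  commands:
    - {"dp": [35,-2,0],"yaw": 0,"grip": 0.6}
    - {"dp": [75,-5,0],"yaw": 0,"grip": 0.6}
    - {"dp": [110,-5,0],"yaw": 0,"grip": 0.6}
    - {"dp": [120,-5,0],"yaw": 0,"grip": 0.6}
    - {"dp": [120,-5,0],"yaw": 0,"grip": 0.6}
    - {"dp": [120,-5,30],"yaw": 0,"grip": 0.6}
    - {"dp": [120,-5,65],"yaw": 0,"grip": 0.6}
    - {"dp": [120,-5,95],"yaw": 0,"grip": 0.6}
    - {"dp": [120,-5,105],"yaw": 0,"grip": 0.6}
    - {"dp": [120,-5,105],"yaw": 0,"grip": 0.6}
    - {"dp": [112,-5,105],"yaw": 0,"grip": 0.6}
    - {"dp": [112,-5,105],"yaw": 0,"grip": 0.6}

```text
time_s: 33.62
tcp_pos: [0.6891, -0.1573, 0.0681]
eef_rot: [-180.0, -0.1, 1.2]
contact_force: [0.4, 0.4, 0.7]
gripper_width: 0.0525
```

>>> apply_moves:
  commands:
    - {"dp": [-6,0,-1],"yaw": 0,"grip": 0.6}
    - {"dp": [-15,0,-11],"yaw": 0,"grip": 0.6}
    - {"dp": [-24,0,-20],"yaw": 0,"grip": 0.6}
    - {"dp": [-33,0,-27],"yaw": 0,"grip": 0.6}
    - {"dp": [-42,0,-32],"yaw": 0,"grip": 0.6}
    - {"dp": [-51,0,-36],"yaw": 0,"grip": 0.6}
    - {"dp": [-60,0,-39],"yaw": 0,"grip": 0.6}
    - {"dp": [-68,0,-41],"yaw": 0,"grip": 0.6}
    - {"dp": [-76,0,-42],"yaw": 0,"grip": 0.6}
    - {"dp": [-84,0,-43],"yaw": 0,"grip": 0.6}
    - {"dp": [-92,0,-43],"yaw": 0,"grip": 0.6}
    - {"dp": [-100,0,-43],"yaw": 0,"grip": 0.6}

```text
time_s: 35.12
tcp_pos: [0.5886, -0.1594, 0.1095]
eef_rot: [-180.0, 0.0, 1.2]
contact_force: [0.2, 0.0, -0.2]
gripper_width: 0.0527
```

Run:
```python
from h import *
s=get_state();c=capture("wrist"); big("",c["color"],"pics/w22.png",None,1)
d=capture("scene"); big("",d["color"],"pics/s22.png",(150,110,290,230),5)
```

```text
(no output)
```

View pics/w22.png

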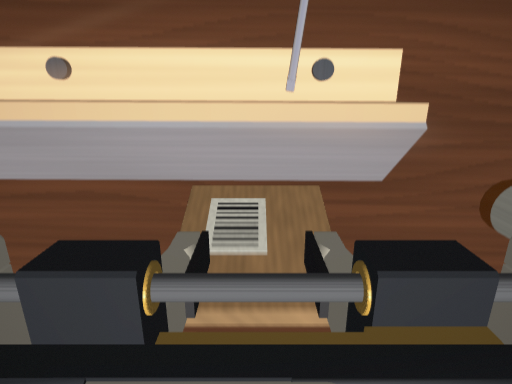

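View pics/s22.png

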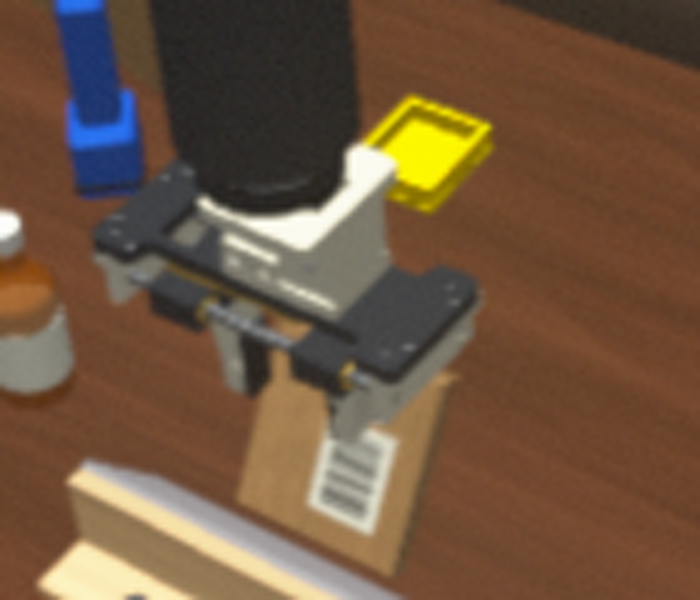

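This time it tips over: the label is visible and it is past vertical. I wait for it to settle, raise and look.

>>> apply_moves:
  commands:
    - {"dp": [-8,0,0],"yaw": 0,"grip": 0.6}
    - {"dp": [-8,0,0],"yaw": 0,"grip": 0.6}
    - {"dp": [-8,0,0],"yaw": 0,"grip": 0.6}
    - {"dp": [-8,0,-30],"yaw": 0,"grip": 0.6}
    - {"dp": [-8,0,-80],"yaw": 0,"grip": 0.8}
    - {"dp": [-8,0,-110],"yaw": 0,"grip": 0.8}
    - {"dp": [-8,0,-110],"yaw": 0,"grip": 0.8}

```text
time_s: 36.1
tcp_pos: [0.5829, -0.1597, 0.2227]
eef_rot: [180.0, -0.3, 1.2]
contact_force: [-0.1, 0.4, -1.1]
gripper_width: 0.0697
```

Run:
```python
from h import *
s=get_state();print(s["joints"].round(1),s["tcp_pos"].round(4))
c=capture("wrist"); big("",c["color"],"pics/w23.png",None,1)
d=capture("scene"); big("",d["color"],"pics/s23.png",(150,110,400,300),3)
d=capture("top"); big("",d["color"],"pics/t23.png",(130,130,390,290),3)
```

```text
[  3.2  13.9  -9.2   0.  -66.5  88. ] [ 0.5829 -0.1597  0.2227]
```

View pics/s23.png

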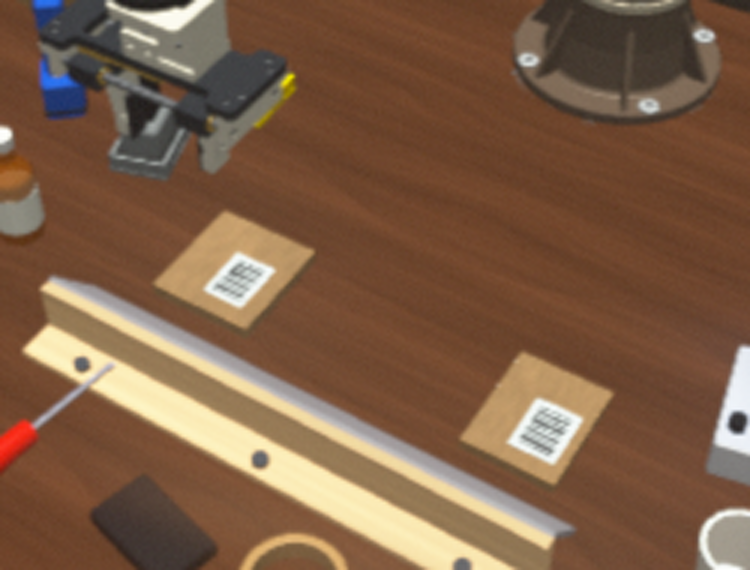

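View pics/t23.png

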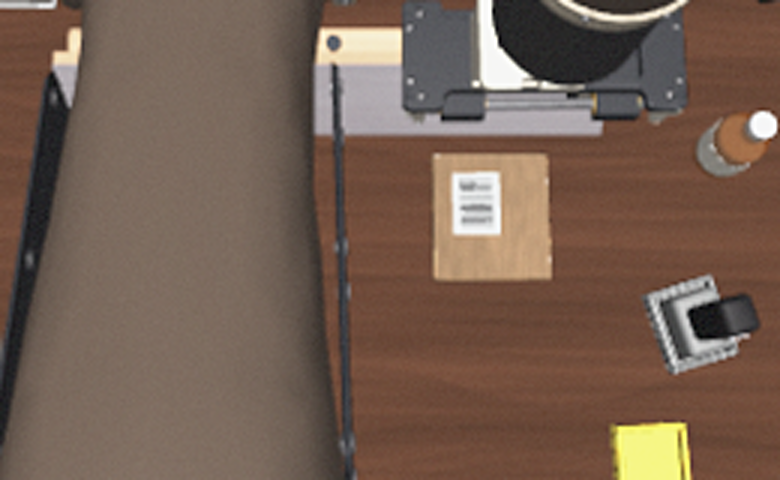

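View pics/w23.png

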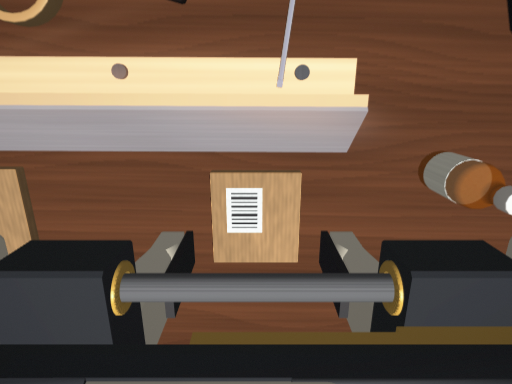

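Both cartons lie flat with labels up. Now the scanner: I hover behind it for a close wrist view.

```bash
python3 plan.py 0.338 -0.37 0.26 18
```

```text
t 36.25 tcp [ 0.5808 -0.1594  0.2187] rot [-1.8e+02  1.0e-01  1.2e+00] F [ 0.1 -0.6 -0. ] w 0.0698
dp mm [-247.1  205.4  -41.3] yaw rad -0.2931
```

>>> apply_moves:
  commands:
    - {"dp": [-40,34,-7],"yaw": -0.05,"grip": 0.95}
    - {"dp": [-80,68,-14],"yaw": -0.1,"grip": 0.95}
    - {"dp": [-120,102,-21],"yaw": -0.15,"grip": 0.95}
    - {"dp": [-160,136,-28],"yaw": -0.2,"grip": 0.95}
    - {"dp": [-205,170,-35],"yaw": -0.25,"grip": 0.95}
    - {"dp": [-247,205,-41],"yaw": -0.293,"grip": 0.95}
    - {"dp": [-247,205,-41],"yaw": -0.293,"grip": 0.95}
    - {"dp": [-247,205,-41],"yaw": -0.293,"grip": 0.95}
    - {"dp": [-247,205,-41],"yaw": -0.293,"grip": 0.95}

```text
time_s: 37.38
tcp_pos: [0.3391, -0.3692, 0.2599]
eef_rot: [-179.9, 0.0, 18.1]
contact_force: [-0.4, 0.4, 0.4]
gripper_width: 0.0833
```

Run:
```python
from h import *
s=get_state();c=capture("wrist"); cv2.imwrite("pics/w24.png",c["color"][:,:,::-1]); np.savez("w24.npz",im=c["color"],p=s["tcp_pos"],r=s["eef_rot"])
print(s["tcp_pos"],s["eef_rot"])
```

```text
[ 0.33911118 -0.3691657   0.25985592] [-1.79946333e+02  4.33348247e-02  1.80515294e+01]
```

View pics/w24.png

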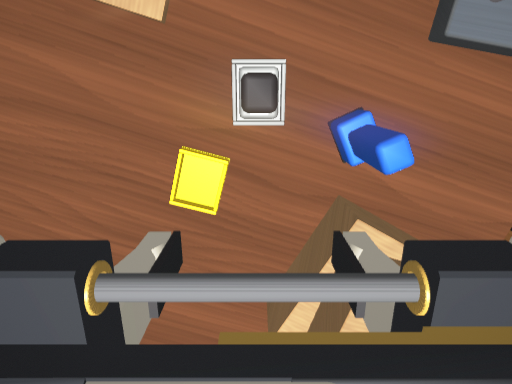

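The cradle outline spans roughly (232–286, 60–125) with the handle top around (259,92), well aligned with the tool yaw. I segment them for the position.

Run:
```python
from h import *
z=np.load("w24.npz"); c=capture("wrist"); s={"tcp_pos":z["p"],"eef_rot":z["r"]}; cm=wristcam(c,s); im=z["im"]
hsv=cv2.cvtColor(im,cv2.COLOR_RGB2HSV)
roi=np.zeros(im.shape[:2],np.uint8); roi[50:135,222:296]=255
m=cv2.bitwise_and(cv2.inRange(hsv,(0,0,0),(180,70,255)),roi)   # grey+black: low saturation
cs=max(cv2.findContours(m,cv2.RETR_EXTERNAL,cv2.CHAIN_APPROX_NONE)[0],key=cv2.contourArea)
W=np.array([onz(cm,p,0.022)[:2] for p in cs[:,0]],np.float32)*1000
print("cradle",cv2.minAreaRect(cs),cv2.minAreaRect(W))
h=cv2.bitwise_and(cv2.inRange(cv2.cvtColor(im,cv2.COLOR_RGB2GRAY),0,75),m)
h=cv2.morphologyEx(h,cv2.MORPH_OPEN,np.ones((5,5)))
cs=max(cv2.findContours(h,cv2.RETR_EXTERNAL,cv2.CHAIN_APPROX_NONE)[0],key=cv2.contourArea)
W=np.array([onz(cm,p,0.152)[:2] for p in cs[:,0]],np.float32)*1000
print("handle",cv2.minAreaRect(cs),cv2.minAreaRect(W))
big("",im,"pics/w24z.png",(215,45,305,140),6)
```

```text
cradle ((258.0, 92.0), (66.0, 54.0), 90.0) ((417.0840759277344, -345.5731201171875), (75.54251861572266, 63.946556091308594), 18.060791015625)
handle ((275.0, 86.5), (11.0, 4.0), 90.0) ((425.7905578613281, -356.3018798828125), (8.434677124023438, 3.2278060913085938), 18.956546783447266)
```

View pics/w24z.png

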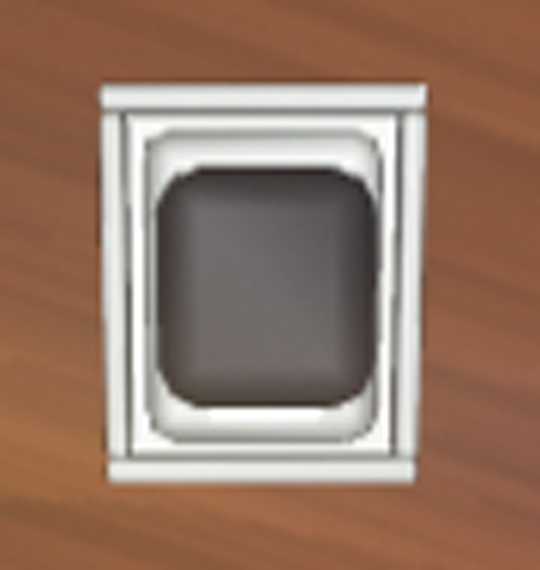

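```bash
python3 - <<'E'
from h import *
z=np.load("w24.npz"); c=capture("wrist"); s={"tcp_pos":z["p"],"eef_rot":z["r"]}; cm=wristcam(c,s)
for zz in (.152,.145,.14): print(zz,onz(cm,(259.4,92.7),zz).round(4), [np.linalg.norm(onz(cm,a,zz)-onz(cm,b,zz)).round(4) for a,b in (((240.8,92),(278,92)),((259,72.5),(259,113)))])
E
python3 plan.py 0.417 -0.3456 0.20 18.06
```

```text
0.152 [ 0.4174 -0.3459  0.152 ] [np.float64(0.03), np.float64(0.0312)]
0.145 [ 0.4174 -0.3459  0.145 ] [np.float64(0.0308), np.float64(0.032)]
0.14 [ 0.4174 -0.3459  0.14  ] [np.float64(0.0314), np.float64(0.0326)]
t 37.52 tcp [ 0.3393 -0.3692  0.2602] rot [-180.     0.    18.1] F [-0.  -0.7 -0.2] w 0.0834
dp mm [81.2  1.7 60.2] yaw rad 0.0004
```

Cradle rim and handle top agree within 0.5 mm: (0.417, -0.346), yaw 18°. I descend to the grip height.

>>> apply_moves:
  commands:
    - {"dp": [30,0.6,0],"yaw": 0,"grip": 0.95}
    - {"dp": [60,1.2,0],"yaw": 0,"grip": 0.95}
    - {"dp": [81.2,1.7,0],"yaw": 0,"grip": 0.95}
    - {"dp": [81.2,1.7,20],"yaw": 0,"grip": 0.95}
    - {"dp": [81.2,1.7,60],"yaw": 0,"grip": 0.95}
    - {"dp": [81.2,1.7,100],"yaw": 0,"grip": 0.95}
    - {"dp": [81.2,1.7,135],"yaw": 0,"grip": 0.95}
    - {"dp": [81.2,1.7,155],"yaw": 0,"grip": 0.95}
    - {"dp": [81.2,1.7,162],"yaw": 0,"grip": 0.95}
    - {"dp": [81.2,1.7,162],"yaw": 0,"grip": 0.95}
    - {"dp": [81.2,1.7,162],"yaw": 0,"grip": 0.95}

```text
time_s: 38.9
tcp_pos: [0.4171, -0.3465, 0.0996]
eef_rot: [179.9, -0.1, 18.0]
contact_force: [-0.4, -0.1, 0.6]
gripper_width: 0.0832
```

```bash
python3 - <<'E'
from h import *
d=capture("scene"); big("",d["color"],"pics/s25.png",(130,80,280,200),5)
E
python3 plan.py 0.4172 -0.3457 0.098 18.06
```

```text
t 38.95 tcp [ 0.417  -0.3465  0.0996] rot [ 1.799e+02 -1.000e-01  1.800e+01] F [ 0.1 -0.6  0.3] w 0.0835
dp mm [ 0.4 -0.7  1.6] yaw rad -0.0008
```

View pics/s25.png

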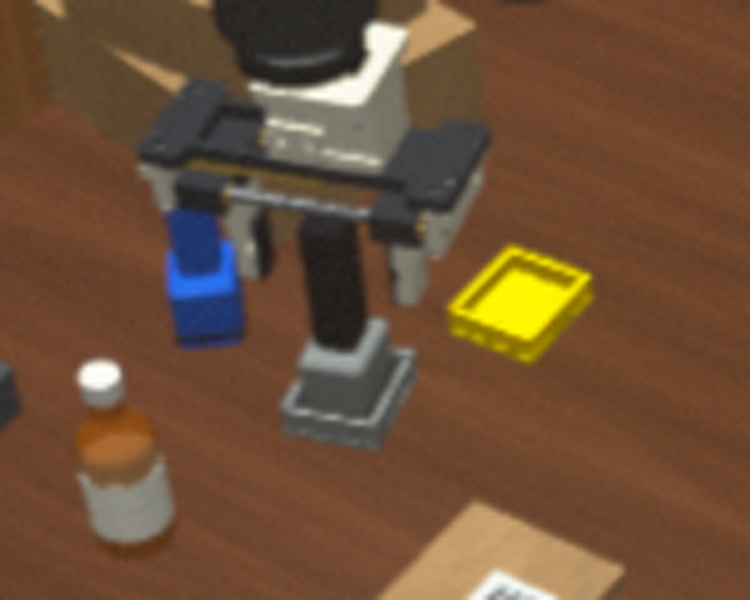

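The jaws straddle the handle. I correct by under 1 mm and close.

>>> apply_moves:
  commands:
    - {"dp": [0.4,-0.7,1.6],"yaw": 0,"grip": 0.95}
    - {"dp": [0.4,-0.7,1.6],"yaw": 0,"grip": 0.6}
    - {"dp": [0.4,-0.7,1.6],"yaw": 0,"grip": 0.2}
    - {"dp": [0.4,-0.7,1.6],"yaw": 0,"grip": 0.2}
    - {"dp": [0.4,-0.7,1.6],"yaw": 0,"grip": 0.2}
    - {"dp": [0.4,-0.7,1.6],"yaw": 0,"grip": 0.2}
    - {"dp": [0.4,-0.7,1.6],"yaw": 0,"grip": 0.2}
    - {"dp": [0.4,-0.7,1.6],"yaw": 0,"grip": 0.2}
  newtons: 30

```text
time_s: 39.95
tcp_pos: [0.4165, -0.3455, 0.0969]
eef_rot: [-180.0, 0.0, 18.0]
contact_force: [-0.1, -0.2, -0.3]
gripper_width: 0.0297
```

>>> apply_moves:
  commands:
    - {"dp": [0,0,0],"yaw": 0,"grip": 0.1}
    - {"dp": [0,0,-5],"yaw": 0,"grip": 0.1}
    - {"dp": [0,0,-15],"yaw": 0,"grip": 0.1}
    - {"dp": [0,0,-30],"yaw": 0,"grip": 0.1}
    - {"dp": [0,0,-50],"yaw": 0,"grip": 0.1}
    - {"dp": [0,0,-75],"yaw": 0,"grip": 0.1}
    - {"dp": [0,0,-95],"yaw": 0,"grip": 0.1}
    - {"dp": [0,0,-100],"yaw": 0,"grip": 0.1}
    - {"dp": [0,0,-100],"yaw": 0,"grip": 0.1}

```text
time_s: 41.08
tcp_pos: [0.4165, -0.3454, 0.1972]
eef_rot: [180.0, -0.0, 18.0]
contact_force: [-0.5, 0.8, -1.5]
gripper_width: 0.0301
```

Run:
```python
from h import *
s=get_state();c=capture("wrist"); big("",c["color"],"pics/w26.png",None,1)
d=capture("scene"); big("",d["color"],"pics/s26.png",(130,60,290,190),5)
d=capture("top"); big("",d["color"],"pics/t26.png",(130,130,390,290),3)
for b in boxes(d["color"],cam(d),0.0155,x0=145,x1=335,y0=178,y1=262): print(b)
print(s["tcp_pos"].round(4),s["gripper_width"],s["joints"].round(1))
```

```text
(array([286., 203.]), array([ 513., -141.]), array([120.8,  74.3]), 0.2, [[453.0, -104.0], [453.0, -178.0], [574.0, -178.0], [574.0, -104.0]])
(array([177., 201.]), array([513., 172.]), array([117.7,  93.2]), 0.9, [[454.0, 218.0], [455.0, 125.0], [573.0, 127.0], [571.0, 220.0]])
[ 0.4165 -0.3454  0.1972] 0.03008712212909601 [-18.9   9.2 -18.8  -0.  -62.  126.9]
```

View pics/s26.png

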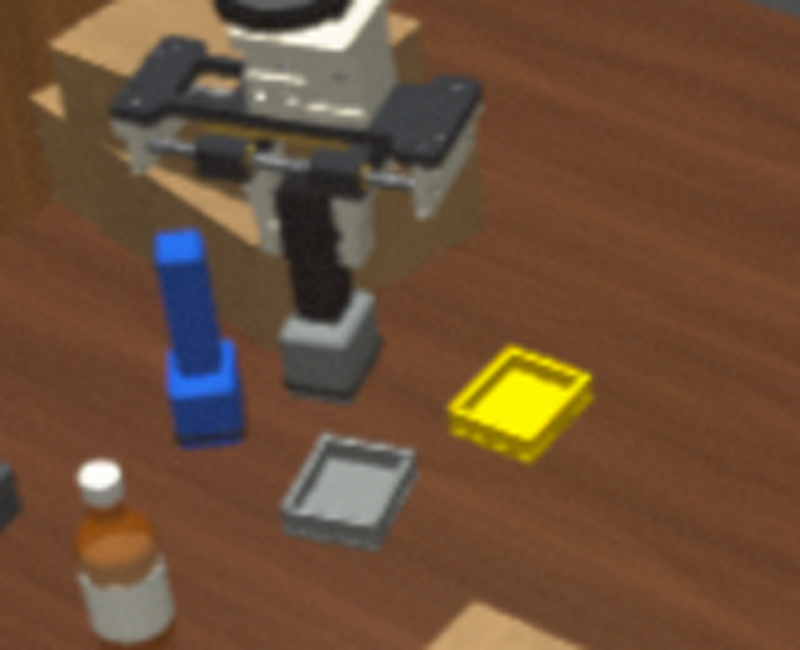

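View pics/t26.png

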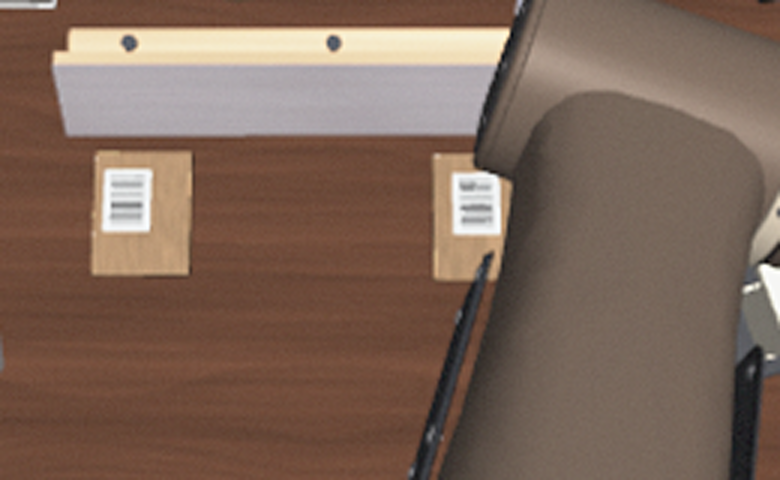

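The scanner is held and upright. I find both label centres in the top view and check them against the carton centres.

```bash
cat >> h.py <<'E'
def labels(im,cm,x0=145,x1=335,y0=178,y1=262):
    hsv=cv2.cvtColor(im,cv2.COLOR_RGB2HSV); m=np.zeros(im.shape[:2],np.uint8)
    m[y0:y1,x0:x1]=cv2.inRange(hsv[y0:y1,x0:x1],(0,0,60),(180,55,255))
    m=cv2.morphologyEx(m,cv2.MORPH_CLOSE,np.ones((5,5)))
    o=[]
    for k in cv2.findContours(m,cv2.RETR_EXTERNAL,cv2.CHAIN_APPROX_NONE)[0]:
        if cv2.contourArea(k)<150: continue
        W=np.array([onz(cm,p,0.0155)[:2] for p in k[:,0]],np.float32)*1000
        r=cv2.minAreaRect(W); o.append((np.mean(k[:,0],0).round(1),np.round(r[0],1),np.round(r[1],1)))
    return o
E
python3 - <<'E'
from h import *
d=capture("top")
for l in labels(d["color"],cam(d)): print(l)
E
python3 plan.py 0.5255 -0.145 0.197 18
```

```text
(array([171.8, 196.2]), array([523.9, 186.7]), array([60.5, 46.4]))
(array([296. , 223.2]), array([ 465.5, -174.2]), array([108.6, 236.7]))
t 41.27 tcp [ 0.4161 -0.3453  0.1961] rot [-1.799e+02  1.000e-01  1.800e+01] F [ 0.4 -0.4 -2. ] w 0.0297
dp mm [ 166.  -156.7   -0.9] yaw rad -0.0001
```

Labels: middle at (0.5255, -0.145), narrow at (0.524, 0.187). I move over the middle label, lower the nose to about 70 mm above it and hold.

>>> apply_moves:
  commands:
    - {"dp": [25,-24,0],"yaw": 0,"grip": 0.1}
    - {"dp": [50,-47,0],"yaw": 0,"grip": 0.1}
    - {"dp": [75,-71,0],"yaw": 0,"grip": 0.1}
    - {"dp": [100,-94,0],"yaw": 0,"grip": 0.1}
    - {"dp": [125,-118,0],"yaw": 0,"grip": 0.1}
    - {"dp": [150,-142,0],"yaw": 0,"grip": 0.1}
    - {"dp": [166,-156.7,5],"yaw": 0,"grip": 0.1}
    - {"dp": [166,-156.7,12],"yaw": 0,"grip": 0.1}
    - {"dp": [166,-156.7,18],"yaw": 0,"grip": 0.1}
    - {"dp": [166,-156.7,18],"yaw": 0,"grip": 0.1}
    - {"dp": [166,-156.7,18],"yaw": 0,"grip": 0.1}

```text
time_s: 42.65
tcp_pos: [0.5258, -0.1458, 0.1791]
eef_rot: [180.0, -0.0, 18.0]
contact_force: [0.1, 0.2, -1.8]
gripper_width: 0.0299
```

```bash
python3 - <<'E'
from h import *
s=get_state();c=capture("wrist"); big("",c["color"],"pics/w27.png",None,1)
d=capture("scene"); big("",d["color"],"pics/s27.png",(150,110,310,240),5)
d=capture("top"); big("",d["color"],"pics/t27.png",(130,130,390,290),3)
E
python3 plan.py 0.5255 -0.145 0.178 18
```

```text
t 42.8 tcp [ 0.526  -0.1455  0.1793] rot [180.  -0.  18.] F [ 0.1 -0.2 -1.9] w 0.0294
dp mm [-0.3 -0.6  1.3] yaw rad -0.0004
```

View pics/w27.png

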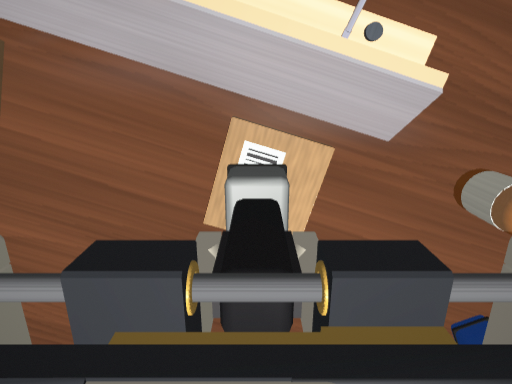

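View pics/s27.png

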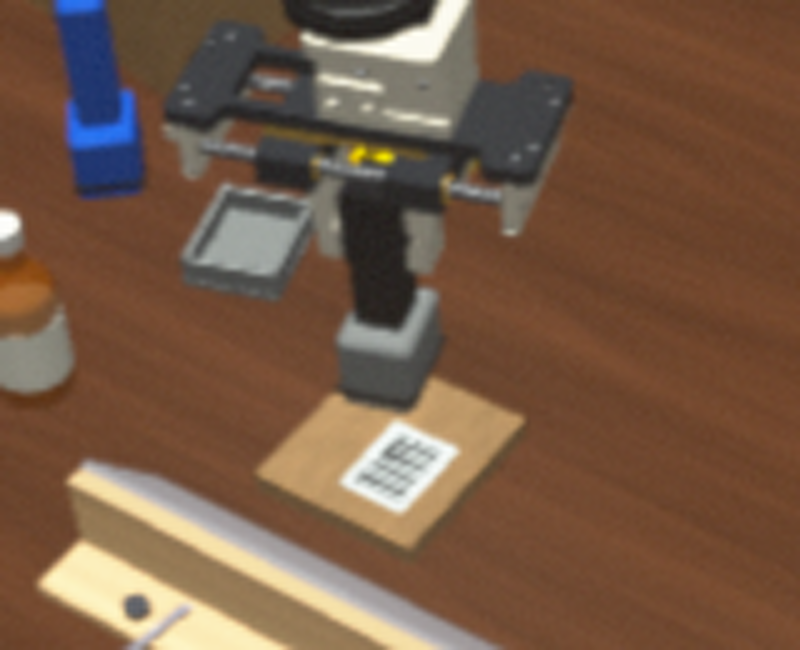

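View pics/t27.png

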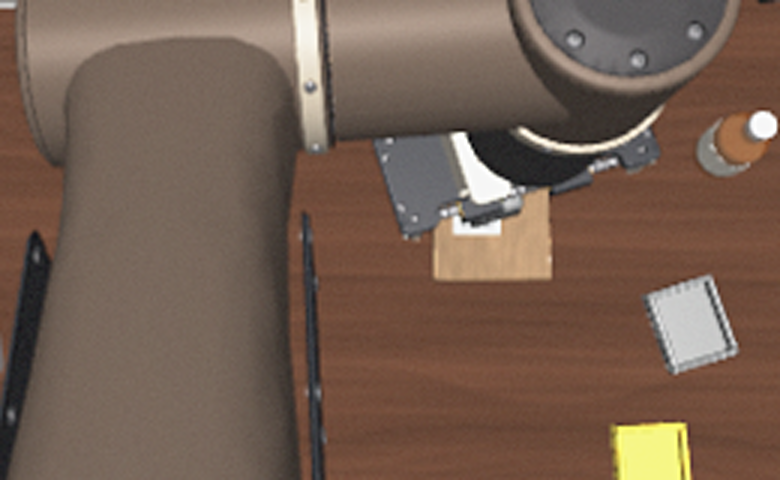

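Run:
```python
from h import *
d=capture("scene"); cm=cam(d)
for l in labels(d["color"],cm,215,246,190,216): print(l)
print(proj(cm,[0.5255,-0.145,0.016]))
```

```text
(array([228.9, 200.3]), array([ 520.6, -156.8]), array([74.1, 65.9]))
[230.11642903 202.51597608]
```

>>> apply_moves:
  commands:
    - {"dp": [0,0,0],"yaw": 0,"grip": 0.1}
    - {"dp": [0,0,0],"yaw": 0,"grip": 0.1}
    - {"dp": [0,0,0],"yaw": 0,"grip": 0.1}
    - {"dp": [0,0,0],"yaw": 0,"grip": 0.1}
    - {"dp": [0,0,0],"yaw": 0,"grip": 0.1}
    - {"dp": [0,0,0],"yaw": 0,"grip": 0.1}
    - {"dp": [0,0,0],"yaw": 0,"grip": 0.1}
    - {"dp": [0,0,0],"yaw": 0,"grip": 0.1}
    - {"dp": [0,0,0],"yaw": 0,"grip": 0.1}
    - {"dp": [0,0,0],"yaw": 0,"grip": 0.1}
    - {"dp": [0,0,0],"yaw": 0,"grip": 0.1}
    - {"dp": [0,0,0],"yaw": 0,"grip": 0.1}

```text
time_s: 44.35
tcp_pos: [0.526, -0.1452, 0.179]
eef_rot: [180.0, -0.0, 18.0]
contact_force: [0.1, 0.3, -2.3]
gripper_width: 0.0299
```

>>> apply_moves:
  commands:
    - {"dp": [0,0,0],"yaw": 0,"grip": 0.1}
    - {"dp": [0,0,0],"yaw": 0,"grip": 0.1}
    - {"dp": [0,0,0],"yaw": 0,"grip": 0.1}
    - {"dp": [0,0,0],"yaw": 0,"grip": 0.1}
    - {"dp": [0,0,0],"yaw": 0,"grip": 0.1}
    - {"dp": [0,0,0],"yaw": 0,"grip": 0.1}
    - {"dp": [0,0,0],"yaw": 0,"grip": 0.1}
    - {"dp": [0,0,0],"yaw": 0,"grip": 0.1}
    - {"dp": [0,0,0],"yaw": 0,"grip": 0.1}
    - {"dp": [0,0,0],"yaw": 0,"grip": 0.1}
    - {"dp": [0,0,0],"yaw": 0,"grip": 0.1}
    - {"dp": [0,0,0],"yaw": 0,"grip": 0.1}

```text
time_s: 45.85
tcp_pos: [0.526, -0.1451, 0.179]
eef_rot: [180.0, -0.0, 18.0]
contact_force: [0.5, 0.0, -1.6]
gripper_width: 0.0298
```

```bash
python3 plan.py 0.524 0.187 0.195 18
python3 - <<'E'
from h import *
d=capture("top"); big("",d["color"],"pics/t28.png",(130,130,390,290),3); 
d=capture("scene"); big("",d["color"],"pics/s28.png",(150,110,410,300),3)
for l in labels(d["color"],cam(d),215,246,190,216): print(l)
E
```

```text
t 45.85 tcp [ 0.526  -0.1451  0.179 ] rot [180.  -0.  18.] F [ 0.5  0.  -1.6] w 0.0298
dp mm [ 100.8 -316.5  -16. ] yaw rad 0.0
(array([228.8, 199.7]), array([ 518.3, -150. ]), array([84. , 61.4]))
```

View pics/s28.png

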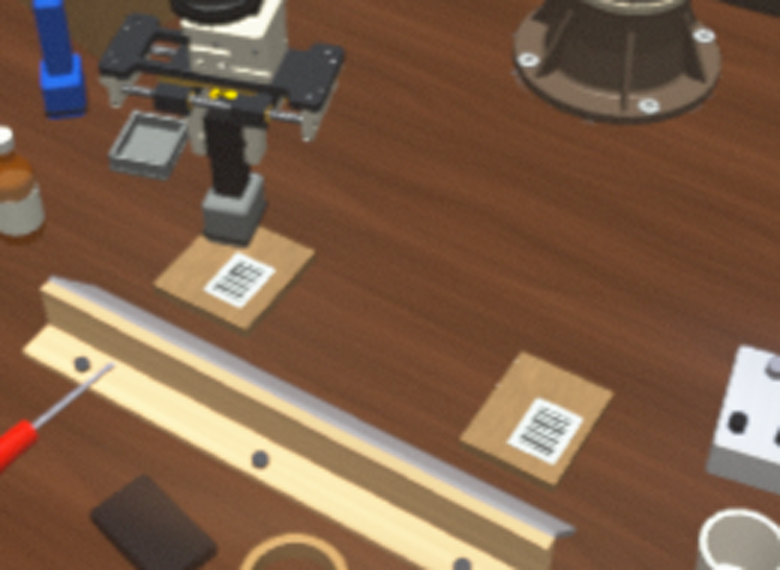

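The middle label's projection (230,202.5) matches the picture, and the hold lasted over 3 s. Now the narrow carton.

>>> apply_moves:
  commands:
    - {"dp": [10,-30,-16],"yaw": 0,"grip": 0.1}
    - {"dp": [20,-63,-16],"yaw": 0,"grip": 0.1}
    - {"dp": [32,-100,-16],"yaw": 0,"grip": 0.1}
    - {"dp": [44,-138,-16],"yaw": 0,"grip": 0.1}
    - {"dp": [56,-176,-16],"yaw": 0,"grip": 0.1}
    - {"dp": [68,-214,-16],"yaw": 0,"grip": 0.1}
    - {"dp": [80,-252,-16],"yaw": 0,"grip": 0.1}
    - {"dp": [91,-286,-16],"yaw": 0,"grip": 0.1}
    - {"dp": [100.8,-316.5,-10],"yaw": 0,"grip": 0.1}
    - {"dp": [100.8,-316.5,0],"yaw": 0,"grip": 0.1}
    - {"dp": [100.8,-316.5,0],"yaw": 0,"grip": 0.1}
    - {"dp": [100.8,-316.5,0],"yaw": 0,"grip": 0.1}

```text
time_s: 47.45
tcp_pos: [0.5241, 0.1863, 0.1792]
eef_rot: [180.0, -0.0, 18.0]
contact_force: [0.5, -0.5, -2.0]
gripper_width: 0.0296
```

```bash
python3 - <<'E'
from h import *
d=capture("scene"); cm=cam(d); big("",d["color"],"pics/s29.png",(270,170,420,290),5)
print(proj(cm,[0.524,0.187,0.0155]))
c=capture("wrist"); big("",c["color"],"pics/w29.png",None,1)
E
python3 plan.py 0.524 0.187 0.178 18
```

```text
[332.30459269 252.79016887]
t 47.55 tcp [0.5243 0.1864 0.1794] rot [-180.   -0.   18.] F [-1.  -0.4 -1.3] w 0.0299
dp mm [-0.1 -0.7  1.4] yaw rad -0.0008
```

View pics/s29.png

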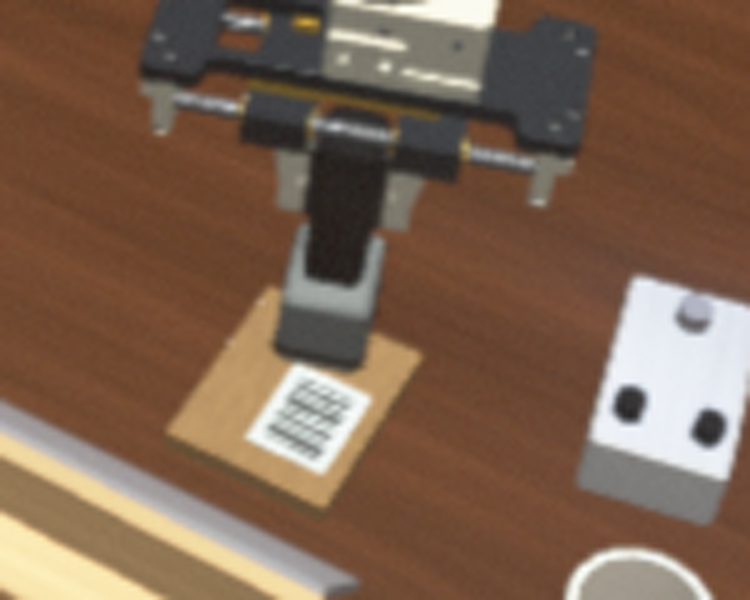

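View pics/w29.png

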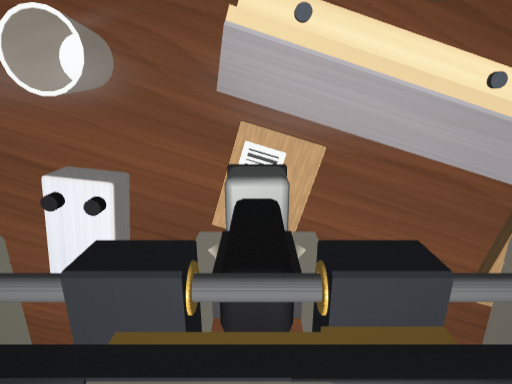

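The label centre (332,253.5) matches the prediction (332.3,252.8). I hold for 3 s.

>>> apply_moves:
  commands:
    - {"dp": [0,0,0],"yaw": 0,"grip": 0.1}
    - {"dp": [0,0,0],"yaw": 0,"grip": 0.1}
    - {"dp": [0,0,0],"yaw": 0,"grip": 0.1}
    - {"dp": [0,0,0],"yaw": 0,"grip": 0.1}
    - {"dp": [0,0,0],"yaw": 0,"grip": 0.1}
    - {"dp": [0,0,0],"yaw": 0,"grip": 0.1}
    - {"dp": [0,0,0],"yaw": 0,"grip": 0.1}
    - {"dp": [0,0,0],"yaw": 0,"grip": 0.1}
    - {"dp": [0,0,0],"yaw": 0,"grip": 0.1}
    - {"dp": [0,0,0],"yaw": 0,"grip": 0.1}
    - {"dp": [0,0,0],"yaw": 0,"grip": 0.1}
    - {"dp": [0,0,0],"yaw": 0,"grip": 0.1}

```text
time_s: 49.05
tcp_pos: [0.524, 0.187, 0.179]
eef_rot: [-180.0, -0.0, 18.0]
contact_force: [0.3, 0.4, -1.3]
gripper_width: 0.0301
```

>>> apply_moves:
  commands:
    - {"dp": [0,0,0],"yaw": 0,"grip": 0.1}
    - {"dp": [0,0,0],"yaw": 0,"grip": 0.1}
    - {"dp": [0,0,0],"yaw": 0,"grip": 0.1}
    - {"dp": [0,0,0],"yaw": 0,"grip": 0.1}
    - {"dp": [0,0,0],"yaw": 0,"grip": 0.1}
    - {"dp": [0,0,0],"yaw": 0,"grip": 0.1}
    - {"dp": [0,0,0],"yaw": 0,"grip": 0.1}
    - {"dp": [0,0,0],"yaw": 0,"grip": 0.1}
    - {"dp": [0,0,0],"yaw": 0,"grip": 0.1}
    - {"dp": [0,0,0],"yaw": 0,"grip": 0.1}
    - {"dp": [0,0,0],"yaw": 0,"grip": 0.1}
    - {"dp": [0,0,0],"yaw": 0,"grip": 0.1}

```text
time_s: 50.55
tcp_pos: [0.524, 0.187, 0.179]
eef_rot: [-180.0, -0.0, 18.0]
contact_force: [0.3, -0.1, -0.3]
gripper_width: 0.03
```

```bash
python3 plan.py 0.4165 -0.3455 0.20 18
python3 - <<'E'
from h import *
d=capture("top"); big("",d["color"],"pics/t30.png",(130,130,390,290),3); 
d=capture("scene"); big("",d["color"],"pics/s30.png",(130,90,400,290),3)
E
```

```text
t 50.55 tcp [0.524 0.187 0.179] rot [-180.   -0.   18.] F [ 0.3 -0.1 -0.3] w 0.03
dp mm [-266.8  473.2  -21. ] yaw rad 0.0
```

View pics/s30.png

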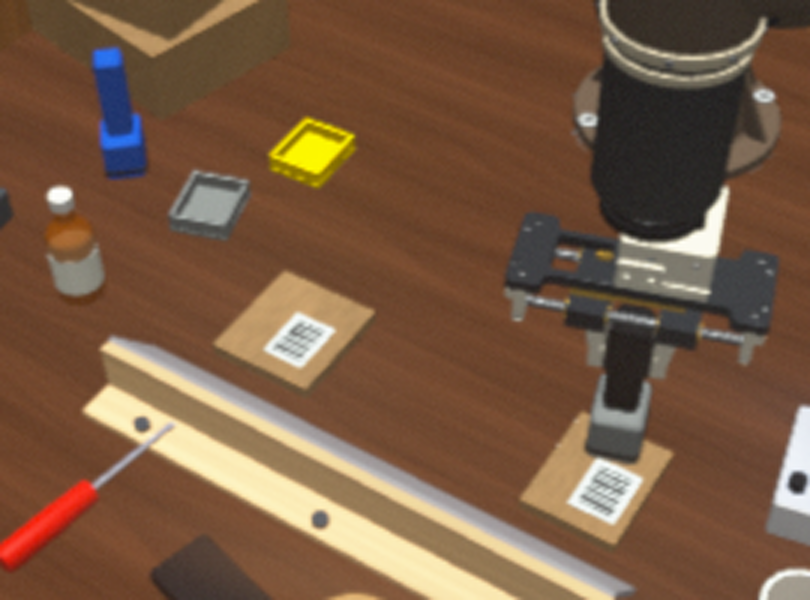

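Both scans are held and the cradle is clear. I return the scanner.

>>> apply_moves:
  commands:
    - {"dp": [-15,25,-20],"yaw": 0,"grip": 0.1}
    - {"dp": [-40,70,-21],"yaw": 0,"grip": 0.1}
    - {"dp": [-66,117,-21],"yaw": 0,"grip": 0.1}
    - {"dp": [-92,164,-21],"yaw": 0,"grip": 0.1}
    - {"dp": [-118,210,-21],"yaw": 0,"grip": 0.1}
    - {"dp": [-144,256,-21],"yaw": 0,"grip": 0.1}
    - {"dp": [-170,302,-21],"yaw": 0,"grip": 0.1}
    - {"dp": [-196,348,-21],"yaw": 0,"grip": 0.1}
    - {"dp": [-222,394,-21],"yaw": 0,"grip": 0.1}
    - {"dp": [-248,440,-21],"yaw": 0,"grip": 0.1}
    - {"dp": [-266.8,473.2,-21],"yaw": 0,"grip": 0.1}
    - {"dp": [-266.8,473.2,-21],"yaw": 0,"grip": 0.1}

```text
time_s: 52.15
tcp_pos: [0.4156, -0.3476, 0.1995]
eef_rot: [-180.0, 0.0, 17.8]
contact_force: [0.9, 0.4, -1.2]
gripper_width: 0.0296
```

>>> apply_moves:
  commands:
    - {"dp": [0,0,0],"yaw": 0,"grip": 0.1}
    - {"dp": [0,0,0],"yaw": 0,"grip": 0.1}
    - {"dp": [0,0,0],"yaw": 0,"grip": 0.1}

```text
time_s: 52.52
tcp_pos: [0.4169, -0.3447, 0.2002]
eef_rot: [180.0, -0.0, 18.1]
contact_force: [0.2, 0.7, -2.0]
gripper_width: 0.0297
```

```bash
python3 plan.py 0.4165 -0.3455 0.125 18
python3 - <<'E'
from h import *
c=capture("wrist"); big("",c["color"],"pics/w31.png",None,1)
d=capture("scene"); big("",d["color"],"pics/s31.png",(130,60,290,190),5)
E
```

```text
t 52.52 tcp [ 0.4169 -0.3447  0.2002] rot [180.   -0.   18.1] F [ 0.2  0.7 -2. ] w 0.0297
dp mm [-0.6  0.6 75.2] yaw rad 0.0015
```

View pics/s31.png

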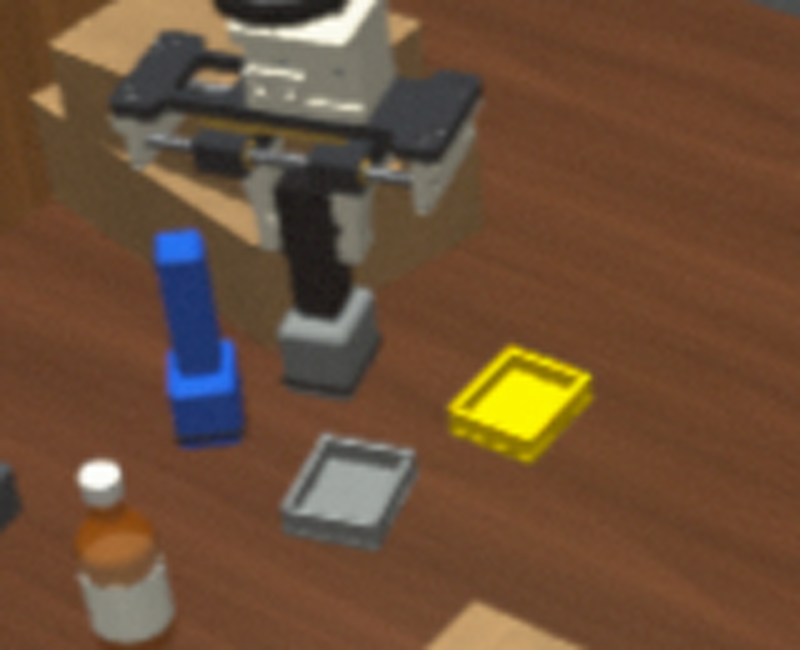

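View pics/w31.png

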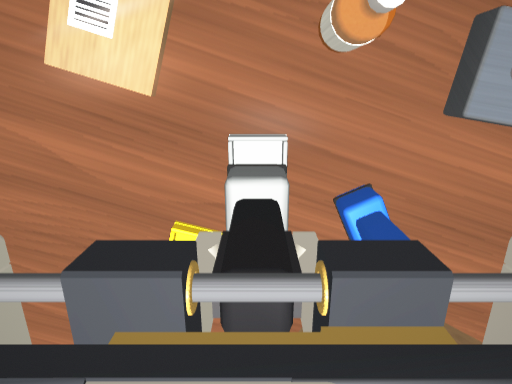

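The head is centred over the cradle (257.5 against 258.5 px). I lower it, checking force.

>>> apply_moves:
  commands:
    - {"dp": [-0.4,0.6,20],"yaw": 0,"grip": 0.1}
    - {"dp": [-0.4,0.6,45],"yaw": 0,"grip": 0.1}
    - {"dp": [-0.4,0.6,65],"yaw": 0,"grip": 0.1}
    - {"dp": [-0.4,0.6,78],"yaw": 0,"grip": 0.1}
    - {"dp": [-0.4,0.6,84],"yaw": 0,"grip": 0.1}
    - {"dp": [-0.4,0.6,89],"yaw": 0,"grip": 0.1}
    - {"dp": [-0.4,0.6,89],"yaw": 0,"grip": 0.1}
    - {"dp": [-0.4,0.6,89],"yaw": 0,"grip": 0.1}

```text
time_s: 53.62
tcp_pos: [0.4166, -0.3463, 0.1115]
eef_rot: [180.0, -0.0, 18.0]
contact_force: [0.1, -1.1, -2.0]
gripper_width: 0.0301
```

```bash
python3 - <<'E'
from h import *
d=capture("scene"); big("",d["color"],"pics/s32.png",(130,60,290,190),5)
c=capture("wrist"); big("",c["color"],"pics/w32.png",None,1)
E
python3 plan.py 0.4165 -0.3455 0.0975 18
```

```text
t 53.73 tcp [ 0.4165 -0.3463  0.1114] rot [180.  -0.  18.] F [-0.3 -0.3 -2.5] w 0.0298
dp mm [ 0.2 -0.8 13.9] yaw rad 0.0
```

View pics/s32.png

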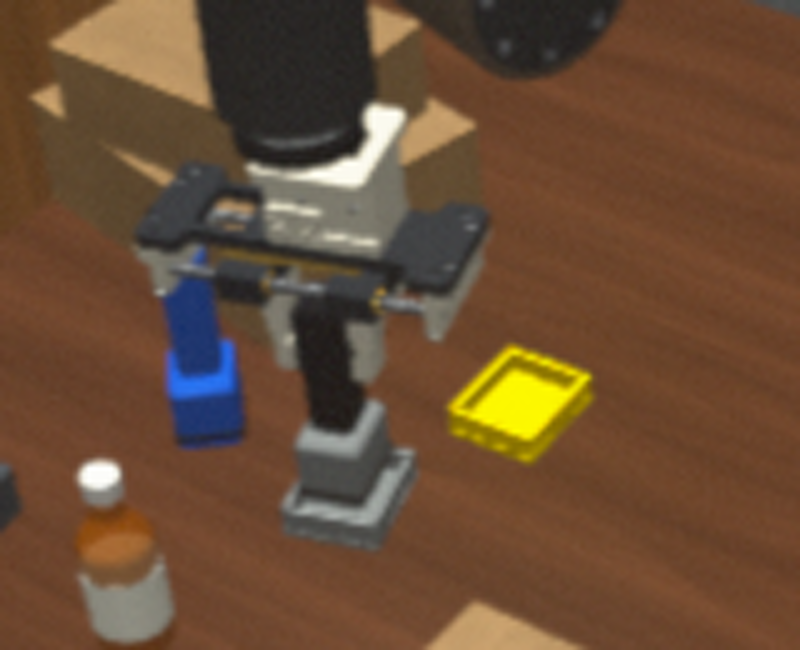

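The nose is inside the rim. Down the last 14 mm, then release.

>>> apply_moves:
  commands:
    - {"dp": [0,-0.8,4],"yaw": 0,"grip": 0.1}
    - {"dp": [0,-0.8,8],"yaw": 0,"grip": 0.1}
    - {"dp": [0,-0.8,11],"yaw": 0,"grip": 0.1}
    - {"dp": [0,-0.8,13.5],"yaw": 0,"grip": 0.1}
    - {"dp": [0,-0.8,14],"yaw": 0,"grip": 0.1}
    - {"dp": [0,-0.8,14],"yaw": 0,"grip": 0.1}

```text
time_s: 54.48
tcp_pos: [0.4161, -0.3454, 0.0969]
eef_rot: [-180.0, 0.0, 18.0]
contact_force: [-0.1, -0.5, -0.9]
gripper_width: 0.0296
```

>>> apply_moves:
  commands:
    - {"dp": [0,0,0],"yaw": 0,"grip": 0.4}
    - {"dp": [0,0,0],"yaw": 0,"grip": 0.6}
    - {"dp": [0,0,0],"yaw": 0,"grip": 0.95}
    - {"dp": [0,0,0],"yaw": 0,"grip": 0.95}
    - {"dp": [0,0,0],"yaw": 0,"grip": 0.95}
    - {"dp": [0,0,-20],"yaw": 0,"grip": 0.95}
    - {"dp": [0,0,-50],"yaw": 0,"grip": 0.95}
    - {"dp": [0,0,-90],"yaw": 0,"grip": 0.95}
    - {"dp": [0,0,-130],"yaw": 0,"grip": 0.95}
    - {"dp": [0,0,-160],"yaw": 0,"grip": 0.95}
    - {"dp": [-60,0,-160],"yaw": 0,"grip": 0.95}
    - {"dp": [-80,0,-160],"yaw": 0,"grip": 0.95}

```text
time_s: 55.98
tcp_pos: [0.338, -0.3703, 0.2574]
eef_rot: [180.0, -0.0, 18.0]
contact_force: [0.7, 0.4, 0.9]
gripper_width: 0.0833
```

>>> apply_moves:
  commands:
    - {"dp": [0,0,0],"yaw": 0,"grip": 0.95}
    - {"dp": [0,0,0],"yaw": 0,"grip": 0.95}
    - {"dp": [0,0,0],"yaw": 0,"grip": 0.95}

```text
time_s: 56.35
tcp_pos: [0.3407, -0.37, 0.2566]
eef_rot: [-180.0, 0.0, 18.0]
contact_force: [-0.0, -0.6, -0.4]
gripper_width: 0.083
```

Run:
```python
from h import *
s=get_state(); print(s["tcp_pos"],s["contact_force"].round(1))
c=capture("wrist"); cv2.imwrite("pics/w33.png",c["color"][:,:,::-1]); cm=wristcam(c,s)
im=c["color"]; hsv=cv2.cvtColor(im,cv2.COLOR_RGB2HSV)
roi=np.zeros(im.shape[:2],np.uint8); roi[50:150,222:296]=255
m=cv2.bitwise_and(cv2.inRange(hsv,(0,0,0),(180,70,255)),roi)
k=max(cv2.findContours(m,cv2.RETR_EXTERNAL,cv2.CHAIN_APPROX_NONE)[0],key=cv2.contourArea)
W=np.array([onz(cm,p,0.022)[:2] for p in k[:,0]],np.float32)*1000; print(cv2.boundingRect(k),cv2.minAreaRect(W))
d=capture("scene"); big("",d["color"],"pics/s33.png",(130,60,400,290),3)
d=capture("top"); big("",d["color"],"pics/t33.png",(20,40,450,300),1.8)
```

```text
[ 0.3407153  -0.36997373  0.25664901] [-0.  -0.6 -0.4]
(230, 60, 55, 67) ((417.3041076660156, -345.4776916503906), (75.07209777832031, 63.9788703918457), 18.058101654052734)
```

View pics/w33.png

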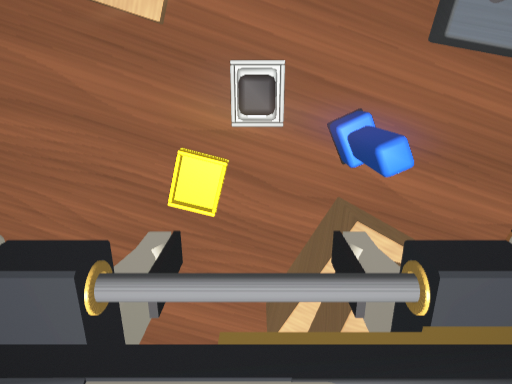

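View pics/s33.png

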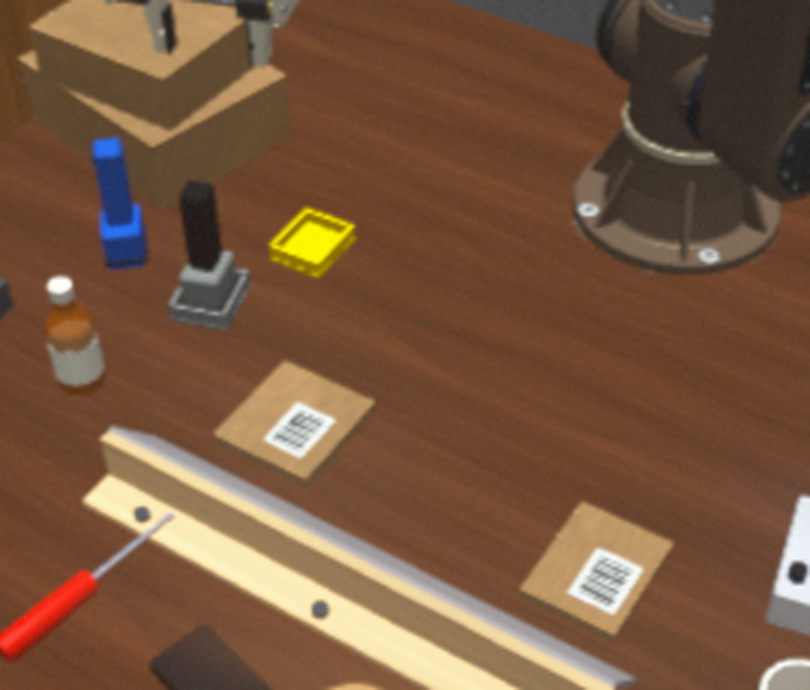

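View pics/t33.png

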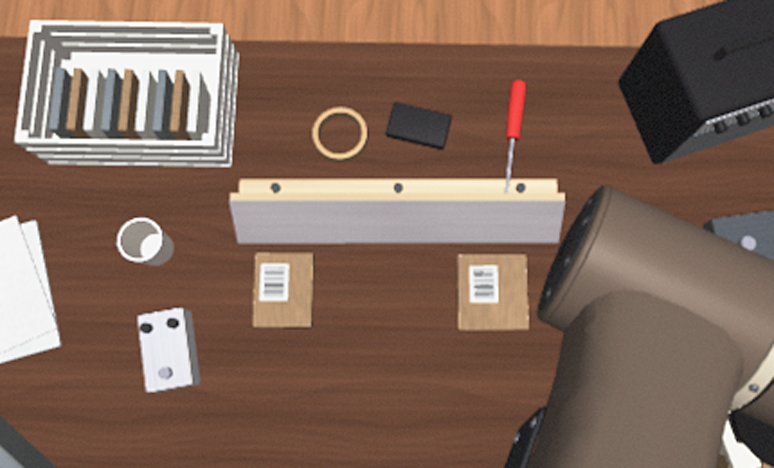

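Everything is in place. The scanner stands upright in its grey cradle, both cartons lie flat with labels up, and the bystanders haven't moved. I hand in.

```bash
python3 -c "
from plant import close_job,get_state
s=get_state(); print(s['time_s'],s['contact_force'].round(1)); print(close_job())"
```

```text
56.5 [-0.1  0.8  0.2]
the job is handed in; nothing more can be done
None
```

I turned over both cartons that were there, booked them in, put the scanner back and handed the job in at 56.5 s of the 210 s allowed. No verdict is reported on hand-in.

- **Cartons:** only the middle and narrow cartons were present. Both were turned label up against the fence. The middle carton's foot slid on the first pull and it fell back label down. I pushed it up again and pulled with the fingers rising, and it turned.
- **Scans:** I scanned the middle carton first, then the narrow one. The nose was about 70 mm above each label centre for just over 3 s. In the scene view each label sat within about 1 px of where I had computed it.
- **Last checks:**
  - Both cartons lie flat with their labels visible.
  - The scanner stands upright in the grey cradle.
  - The bystanders and the look-alikes look unmoved, judged by eye.
  - The arm is clear of everything, with about 0 N of contact force.
- **Failed or disagreed:** one automatic check of the middle label in the scene view gave a wrong outline because the scanner's grey head was caught in the mask. I relied on the label's predicted pixel position and the picture instead.

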